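# Clamp a hardness reference block with a draw latch

### The arm

A 6-joint arm with a two-finger parallel gripper is mounted at the origin on a cart in front of the work surface, level with it; the furniture and walls round the work are solid. World frame = base frame: x ahead of the robot, y to its left, z up, the work surface at z = 0. Lengths are in m, angles in rad, forces in N, time in s.
With the tool pointing down it reaches from about 0.35 to 0.8 m from the base axis. Payload 7.3 kg.
Tool frame: the origin (TCP) lies on the centre line of the jaws, within the pads' length; the fingertips stand 17 mm ahead of it and the grasp point (between the pads) lies 2 mm behind it; z points along the fingers, y is the direction in which the jaws open and shut (so a half turn about z gives the same grasp; the last joint's range is limited). The gripper opens to 85 mm and grips with 20 to 120 N. Pads are 22 mm wide; open, the fingers measure 114 mm over their backs; the gripper's body (76 mm by 85 mm) begins 54 mm behind the grasp point. The pads swing forward as they close: fully open they stand 13 mm farther back than shut.
Start: joints at [1.158, 0.342, 1.524, -0, 1.275, -0.146], TCP at [0.138, 0.506, 0.248] pointing down, gripper open.
Joint ranges: [-2.53, 2.53], [-0.77, 2.02], [0.04, 2.7], [-1, 4.14], [0.28, 2.66], [-3.11, 3.11]. Speed limits (rad/s): [2.57, 2.57, 3.14, 3.14, 3.14, 3.14].

### API

Orientations are given as a unit quaternion [x, y, z, w].
In Python, from bench import * gives the robot as it stands.
- The arm moves only by the tool move_arm, never from a script. Its argument "motion" is a list of rows, each an object of numbers: "x", "y", "z": the shift along the tool's x, y, z in m; "rx", "ry", "rz": the turn, a rotation vector about the tool's x, y, z in rad; "jaw": the opening, from 0 (shut) to 1 (fully open). A call has exactly 8 rows; each row shifts and turns the commanded pose from where the row before left it, along the tool's axes as they then stand; what a row does not reach is not made up. A row lasts 1/12 s, in which the tool goes at most 41.7 mm and 7.16 degrees, less where a joint would pass 70% of its speed; a pose out of reach is approached as far as the arm can. A call is refused whole if a number of a shift passes 0.0417 or a number of a turn 0.125, either way. A call with a gripper value outside its range is refused whole. The fingers move at their own pace and stop on an object; "newtons" is the grip in N (left out, the last holds). Time passes only in rows, so rows that do not move let the fingers close, or fill a call up. It gives the time, the measured TCP pose, the force and the opening at its end, in the units of the state.
- state(): the state, without advancing time (a new reading comes with each control period).
- capture(name): name is "side" or "top" or "wrist"; returns the picture (480x640x3 uint8, blue, green, red); there is no depth.
- calibration(name): a dict with "camera_matrix" (3x3 intrinsics, pixels), "cam_to_world" (4x4, takes a point from camera to world coordinates). Camera axes: x right, y up, looking along -z (the intrinsics and any distortion apply to the point x, -y, -z); pixel columns grow to the right and rows downward; lengths in m; the calibration is good to about 2 mm. A picture is of the moment at which its call begins: read the wrist's pose just before it. calibration takes no time and is no camera call; for the wrist camera it gives the pose at the moment of the call.
- job_done(): hands the job in, once; it reports no verdict.
The state is a dict: "clock": time; "joint_pos": joint angles; "joint_vel": joint speeds; "joint_efforts": joint torques, N m; "tcp_pos": TCP position; "tool_rot": TCP orientation; "wrist_force": force on the tool from outside, world axes, zero at the start; "moment": the same for the moment, N m; "opening": opening from 0.0 (shut) to 1.0 (fully open).
Only numpy, scipy, OpenCV 4.12 (cv2) and the standard library are available. Lean on these libraries where they do the work, as an engineer would, in place of code of your own. Each camera call takes 0.05 s, during which the arm holds its last target.

### The job

Clamp the round steel block in the fixture. Gently, with about 10 N and never over 14 N, push the sliding jaw up until its sprung foot presses the block snugly into the V; next swing the wire loop over and pull it out far enough to drop its end bar behind the jaw's hook while the lever is still up; then press the lever down past its dead centre until it lies flat and stays there with the block clamped. Feel for the contacts instead of forcing anything, and leave the other things on the bench where they are.

Things in the scene. Friction and masses are not known exactly. Their poses are not given: they have to be found in the camera images.
- fixture: Clamping fixture fixed to the bench, dark base plate 270 x 76 x 8 mm. Origin on the bench under its middle; +x from lever end to jaw end, y across, z up. Fixture coordinates (mm): lever hinge (-58, 0, 32) between bracket cheeks 40 high; aluminium V, open to +x, 45 degree walls, x -36 to 6, top z 21; the block lies on the plate (z 8) before the V; the jaw slides along x beyond it.
- block: Round steel reference block, 50 mm across, 14 mm high, 0.2 to 0.3 kg, loose, flat on the base plate between V and jaw. Origin: centre of its underside. Snug in the V its centre is at fixture x = 14 mm, give or take 4: the V is not set the same every time, so the snug place must be felt.
- jaw: Jaw sliding along fixture x (2 N friction), 0 to 34 mm out; snug at fixture x 72.5 give or take 4 mm. Origin: centre of the seated end bar (fixture z 28.5). Own mm, axes as fixture: body x -20 to 25, y +-15, top z -2.5 (bar rests there); hook post y +-10, face at x -2.5, lip to x 0.5 at z 5.5 to 9.5; end tab x 19.5 to 25.5, z -20 to 18: push its outer face to -x. The bar goes down at x 3 to 17.
- foot: Sprung steel foot, 5 x 30 x 13 mm, on the jaw's side toward the block; it springs back into the jaw at 7 N per mm. Origin: middle of the face that meets the block. The closed latch draws the jaw 2 to 9 mm further, against this spring.
- handle: Handle of the latch lever: 13 mm wide steel bar 75 mm long from its hinge, black plastic grip 44 x 20 x 9 mm over its outer end (34 to 78 mm from the hinge). Origin on the hinge axis. Own axes equal the fixture's when flat; the handle points along its own -x. Light friction holds it where it is left.
- lever_turn (a joint): Lever angle a, rad: 0 flat (closed, on its stop, handle toward fixture -x), pi/2 upright, up to 2.4 leaning toward the jaw. Handle direction in the fixture: (-cos a, 0, sin a). Hooked, it must be pressed past dead centre at about 0.3 rad, where it snaps to 0; this takes about 3 to 12 N on the grip.
- loop: Wire loop, 5 mm wire, 138.5 mm from pin to end bar's centre, 39 mm wide over its side wires. Origin at its pin on the lever, 14 mm from the hinge in fixture direction (-cos(a-0.3), 0, sin(a-0.3)). Own +x from pin to end bar. It swings freely on the pin; it starts thrown back a little past upright and falls over once pushed. At first it is too short to clear the hook: pulling it outward (4 to 6 N) opens the lever and gives slack.
- loop_bar (a point): Centre of the loop's end bar. It clears the top of the hook when more than 12 mm above the jaw's origin; a bar dragged over the hook pulls the jaw back out.
- lever_tip (a point): Outer end of the lever grip, 78 mm from the hinge.
- hex_key: Bystander: small black hexagon key, 72 mm. Origin at the centre of its underside.
- puck: Bystander: round mounted specimen, 30 mm across, 17 mm high. Origin at the centre of its underside.
- bit_box: Bystander: small plastic box, 64 x 48 mm, 28 mm high. Origin at the centre of its underside.
- tweezers: Bystander: steel tweezers, 127 mm long. Origin at the centre of its underside.
- oil_bottle: Bystander: small oiler, 39 mm across, 135 mm high. Origin at the centre of its underside.
- tape: Bystander: small roll of tape, 59 mm across. Origin at the centre of its underside.
Mind the look-alikes: they are no part of the job. What is shaped like the block but brown or turquoise is not meant.

How it is judged:
By the outcome, as a careful person would: the job done as asked, in the order asked, and still so for the second after the job is handed in, with the robot touching nothing.
It also fails if it takes over 72 s, if anything falls off the work surface, if the arm or the gripper's body presses on something with over 40 N, if the wrist force passes 120 N, or if a joint passes its speed limit or range.

## Working session

There is one attempt and no reset: what is moved stays moved. The work goes in short steps, Python scripts to look and compute and a tool call to move; the robot and the scene stay as the last step left them, time stands still between calls to the robot, and variables do not carry over. Pictures are saved under pics/ and viewed, and the job is handed in when it is done.

Besides the shell and the picture viewer there is one more tool, called after "Call:" as name(argument=value, ...) on one line, values as JSON. move_arm: Moves the arm, as the interface text tells. Its arguments: {"type":"object","properties":{"motion":{"type":"array"},"newtons":{"type":"number"}},"required":["motion"]}

```bash
ls; mkdir -p pics
python3 - <<'E'
from bench import *
import cv2
print(state())
for n in ("side","top","wrist"):
    c=calibration(n); print(n,c["camera_matrix"],c["cam_to_world"],[k for k in c])
    cv2.imwrite(f"pics/{n}0.png",capture(n))
E
```

```text
pics
{'clock': 0.0, 'joint_pos': array([ 1.15797624e+00,  3.42739857e-01,  1.52502439e+00,  2.34144271e-05,
        1.27543915e+00, -1.45996261e-01]), 'joint_vel': array([-0.00090788,  0.0007162 ,  0.00074349, -0.00041534,  0.00064954,
       -0.00121301]), 'joint_efforts': array([-9.18598853e-04, -4.33668530e+01, -2.46011174e+01, -2.48620454e-04,
        7.83159980e-03,  2.51786082e-05]), 'tcp_pos': array([0.1382389 , 0.50607054, 0.24761449]), 'tool_rot': array([ 1.33019847e-01,  9.91113047e-01, -7.71052056e-04, -2.32874673e-04]), 'wrist_force': array([-0.45584824, -0.2612892 , -0.08600541]), 'moment': array([-0.02893922, -0.04346175, -0.00217261]), 'opening': 1.0047310846672042}
side [[600.10170427   0.         313.16096831]
 [  0.         600.10170427 248.46450285]
 [  0.           0.           1.        ]] [[ 0.82591672  0.28120306 -0.48865777  0.14573628]
 [-0.56370531  0.42709033 -0.70698668 -0.79162817]
 [ 0.00989419  0.8593711   0.51125671  0.55210436]
 [ 0.          0.          0.          1.        ]] ['camera_matrix', 'cam_to_world']
top [[499.21152299   0.         316.0055899 ]
 [  0.         499.21152299 236.26759578]
 [  0.           0.           1.        ]] [[ 2.85833472e-02  9.81048104e-01 -1.91644486e-01  4.52081549e-01]
 [-9.99576775e-01  2.90902369e-02 -1.68688536e-04 -6.51701086e-02]
 [ 5.40949195e-03  1.91568199e-01  9.81464397e-01  9.02764000e-01]
 [ 0.00000000e+00  0.00000000e+00  0.00000000e+00  1.00000000e+00]] ['camera_matrix', 'cam_to_world']
wrist [[342.28186826   0.         318.06589435]
 [  0.         342.28186826 238.88220807]
 [  0.           0.           1.        ]] [[ 0.26394047 -0.92322073 -0.27928286  0.06731816]
 [ 0.96453822  0.2522721   0.07761966  0.52643736]
 [-0.00120481 -0.28986596  0.95706649  0.37369551]
 [ 0.          0.          0.          1.        ]] ['camera_matrix', 'cam_to_world']
```

View pics/side0.png

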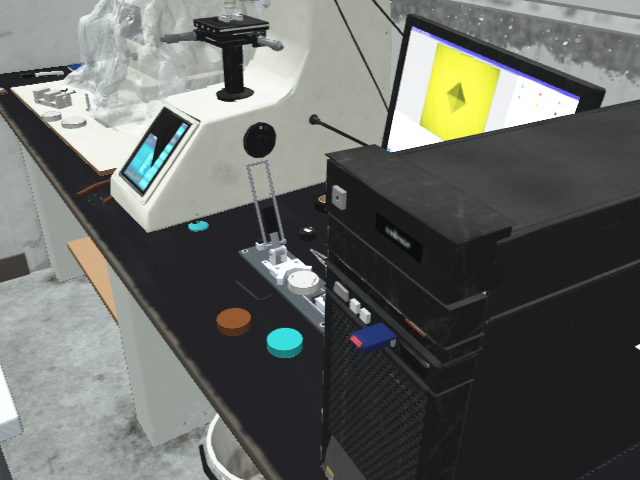

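View pics/top0.png

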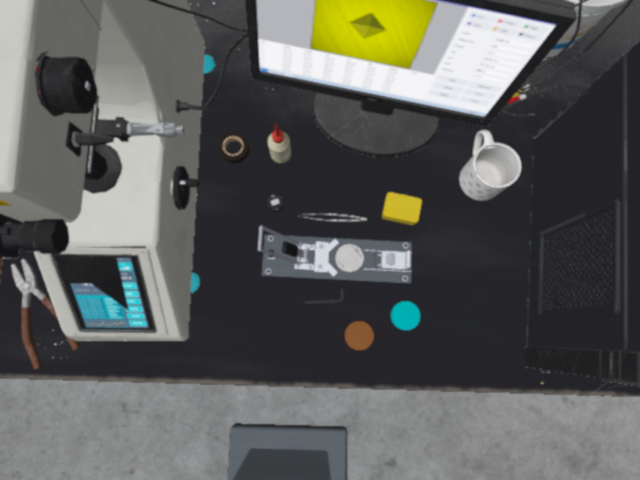

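View pics/wrist0.png

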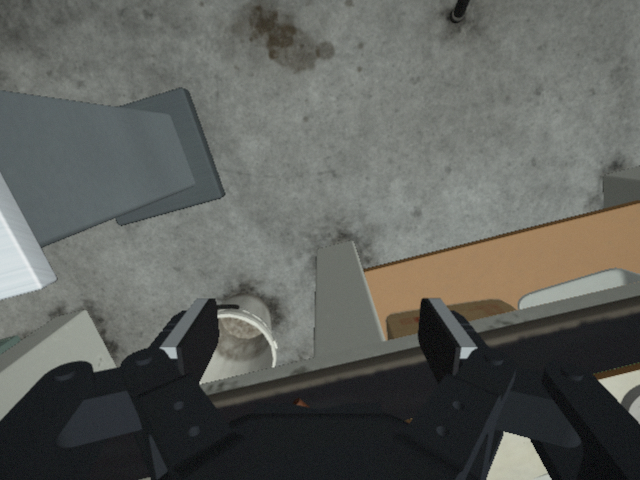

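Run:
```python
import cv2
t=cv2.imread("pics/top0.png"); s=cv2.imread("pics/side0.png")
cv2.imwrite("pics/topc.png",cv2.resize(t[215:300,245:425],None,fx=4.4,fy=4.4,interpolation=cv2.INTER_CUBIC))
cv2.imwrite("pics/sidec.png",cv2.resize(s[140:340,230:340],None,fx=3,fy=3,interpolation=cv2.INTER_CUBIC))
```

```text
(no output)
```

View pics/topc.png

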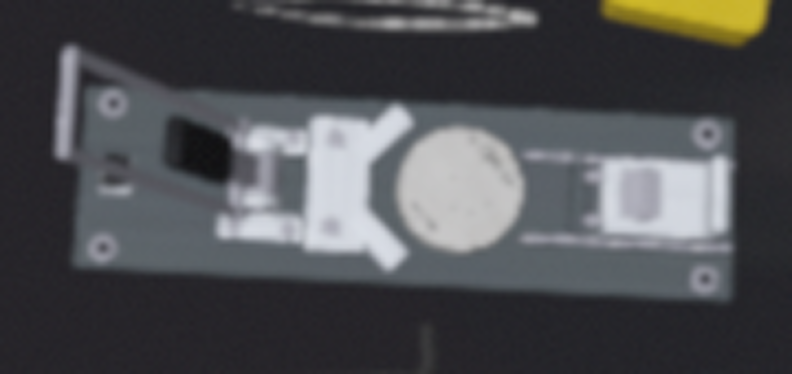

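View pics/sidec.png

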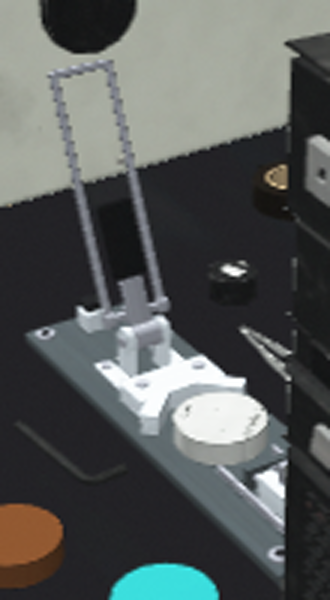

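```bash
cat > h.py <<'E'
import numpy as np, cv2
from scipy.spatial.transform import Rotation as R
def ray(c,uv):
    K=np.array(c["camera_matrix"]);T=np.array(c["cam_to_world"])
    d=np.array([(uv[0]-K[0,2])/K[0,0],-(uv[1]-K[1,2])/K[1,1],-1.])
    return T[:3,3],T[:3,:3]@d
def onz(c,uv,z):
    o,d=ray(c,uv); return o+d*(z-o[2])/d[2]
def proj(c,P):
    K=np.array(c["camera_matrix"]);T=np.array(c["cam_to_world"])
    p=T[:3,:3].T@(np.array(P)-T[:3,3]); return np.array([K[0,0]*p[0]/-p[2]+K[0,2],K[1,1]*(-p[1])/-p[2]+K[1,2]])
def tri(obs):
    A=np.zeros((3,3));b=np.zeros(3);L=[]
    for c,uv in obs:
        o,d=ray(c,uv);d=d/np.linalg.norm(d);M=np.eye(3)-np.outer(d,d);A+=M;b+=M@o
    return np.linalg.solve(A,b)
E
python3 - <<'E'
from bench import *
from h import *
c=calibration("top"); s=calibration("side")
f=lambda u,v:(245+(u+.5)/4.4-.5,215+(v+.5)/4.4-.5)
g=lambda u,v:(230+(u+1)/3-.33,140+(v+1)/3-.33)
pts=dict(TL=(80,86),TR=(735,119),BR=(733,300),BL=(72,266),s1=(112,103),s2=(707,134),s3=(704,279),s4=(102,248))
W={k:onz(c,f(*p),.008) for k,p in pts.items()}
for k,w in W.items(): print(k,w.round(4))
ctr=np.mean([W[k] for k in("TL","TR","BR","BL")],0); ctr2=np.mean([W[k] for k in("s1","s2","s3","s4")],0)
ax=(W["TR"]+W["BR"]-W["TL"]-W["BL"])/2; ax2=(W["s2"]+W["s3"]-W["s1"]-W["s4"])/2
print(ctr,ctr2,np.linalg.norm(ax),np.arctan2(ax[1],ax[0]),np.arctan2(ax2[1],ax2[0]), np.linalg.norm(W["TL"]-W["BL"]))
print("screw s4 tri", tri([(c,f(102,248)),(s,g(43,332))]), "block top", onz(c,f(460,188),.022))
print("tri block top", tri([(c,f(460,188)),(s,g(221,420))]))
print("bar tri", tri([(c,f(66,103)),(s,g(81,69))]))
print("bar L/R tri", tri([(c,f(70,48)),(s,g(108,63))]), tri([(c,f(63,155)),(s,g(54,75))]))
for n,p in (("hex",(425,340)),("jaw tab",(718,195)),("hook",(640,194)),("grip",(195,150))): print(n,onz(c,f(*p),.03))
for n,p in (("tw",(270,215)),("bit",(402,208)),("oil",(279,150)),("mug",(485,170)),("turq",(405,316)),("puck",(275,202)),("tweez",(333,217)),("knob",(185,187))): print(n,onz(c,p,.02))
E
```

```text
TL [0.6278 0.0323 0.008 ]
TR [ 0.622  -0.2397  0.008 ]
BR [ 0.5468 -0.2383  0.008 ]
BL [0.5528 0.0318 0.008 ]
s1 [0.6211 0.0186 0.008 ]
s2 [ 0.6153 -0.2281  0.008 ]
s3 [ 0.555  -0.2265  0.008 ]
s4 [0.5606 0.0199 0.008 ]
[ 0.5873483  -0.10348383  0.008     ] [ 0.58798505 -0.10399828  0.008     ] 0.27112558595791453 -1.5927860218854308 -1.5936926391276893 0.07501961177696737
screw s4 tri [0.56019801 0.02000893 0.00865895] block top [ 0.58753582 -0.12522044  0.022     ]
tri block top [ 0.58828219 -0.12555518  0.01751651]
bar tri [0.59110591 0.01916611 0.16699789]
bar L/R tri [0.6094581  0.01924804 0.16654945] [0.5735583  0.01899896 0.16746667]
hex [ 0.5250217  -0.11176974  0.03      ]
jaw tab [ 0.58651258 -0.2283502   0.03      ]
hook [ 0.5859969  -0.19700606  0.03      ]
grip [ 0.59863176 -0.01770341  0.03      ]
tw [0.66130961 0.01961199 0.02      ]
bit [ 0.68160154 -0.22026991  0.02      ]
oil [0.78616335 0.00860663 0.02      ]
mug [ 0.75880839 -0.37448711  0.02      ]
turq [ 0.48704849 -0.22465661  0.02      ]
puck [0.68593934 0.01162077 0.02      ]
tweez [ 0.66099843 -0.09484372  0.02      ]
knob [0.70937463 0.17782775 0.02      ]
```

```bash
cat >> h.py <<'E'
FC=np.array([.5877,-.1037,0]);YAW=-1.5932
FX=np.array([np.cos(YAW),np.sin(YAW),0]);FY=np.array([-np.sin(YAW),np.cos(YAW),0]);FM=np.array([FX,FY,[0,0,1]])
def w2f(p): return FM@(np.array(p)-FC)*1000
def f2w(p): return FM.T@(np.array(p)/1000)+FC
def yplane(c,uv,fy=0): # ray meets fixture plane y=fy(mm)
    o,d=ray(c,uv); o=w2f(o);d=FM@d; return o+d*(fy-o[1])/d[1]
def dtool(st,tgt):  # shift in tool axes mm to reach world tgt
    return R.from_quat(st["tool_rot"]).inv().apply(np.array(tgt)-st["tcp_pos"])*1000
E
python3 - <<'E'
from bench import *
from h import *
c=calibration("top"); s=calibration("side")
f=lambda u,v:(245+(u+.5)/4.4-.5,215+(v+.5)/4.4-.5)
g=lambda u,v:(230+(u+1)/3-.33,140+(v+1)/3-.33)
print("tab top outer", w2f(onz(c,f(729,195),.0465)),"tab sides",w2f(onz(c,f(720,155),.0465)),w2f(onz(c,f(720,237),.0465)))
print("hook top l/r", w2f(onz(c,f(618,194),.038)),w2f(onz(c,f(662,194),.038)))
print("block",w2f(onz(c,f(397,188),.02)),w2f(onz(c,f(524,188),.02)))
print("bar",w2f(tri([(c,f(66,103)),(s,g(81,69))])))
# grip: top end in side view, plane y=0
for q in ((125,200),(125,285),(133,320)): print("grip side",q,yplane(s,g(*q)))
for q in ((195,118),(170,145),(232,160)): print("grip top",q,w2f(onz(c,f(*q),.09)))
for q in ((190,340),(197,100),(195,270)): print(onz(c,q,0))
for q in ((185,187),(253,75),(470,118),(500,115)): print(onz(c,q,.15),onz(c,q,.3))
st=state(); print(R.from_quat(st["tool_rot"]).as_matrix().round(3))
for w in ([.33,.18,.28],):print(dtool(st,w).round(1))
E
```

```text
tab top outer [125.95200117  -0.78001444  46.5       ] tab sides [122.15722758  15.02132971  46.5       ] [122.66568506 -17.62735205  46.5       ]
hook top l/r [83.38992025 -1.320364   38.        ] [100.89133587  -0.4130317   38.        ]
block [-3.91887249 -0.69735088 20.        ] [47.62922344  1.97585544 20.        ]
bar [-122.9115787     0.65263637  166.9978882 ]
grip side (125, 200) [-74.90654487   0.         107.52766493]
grip side (125, 285) [-77.71488113   0.          52.86634821]
grip side (133, 320) [-69.55807884   0.          34.06755271]
grip top (195, 118) [-83.48045614  11.18502601  90.        ]
grip top (170, 145) [-92.21364147   0.41543768  90.        ]
grip top (232, 160) [-68.654563    -4.07049754  90.        ]
[0.43493384 0.15237043 0.        ]
[0.89123068 0.17389062 0.        ]
[0.55945118 0.15287228 0.        ]
[0.67148443 0.14204274 0.15      ] [0.62776498 0.10075234 0.3       ]
[0.86513256 0.04584972 0.15      ] [0.78282569 0.02372728 0.3       ]
[ 0.80081117 -0.30788541  0.15      ] [ 0.73132134 -0.25952059  0.3       ]
[ 0.80750601 -0.356597    0.15      ] [ 0.73668213 -0.29852563  0.3       ]
[[-0.965  0.264 -0.   ]
 [ 0.264  0.965 -0.001]
 [ 0.    -0.001 -1.   ]]
[-270.9 -264.1  -31.9]
```

Call:
move_arm(motion=[{"x": -0.028,"y": -0.027,"z": -0.008,"jaw": 0},{"x": -0.028,"y": -0.027,"z": -0.008,"jaw": 0},{"x": -0.028,"y": -0.027,"z": -0.008,"jaw": 0},{"x": -0.028,"y": -0.027,"z": -0.008,"jaw": 0},{"x": -0.028,"y": -0.027,"jaw": 0},{"x": -0.028,"y": -0.027,"jaw": 0},{"x": -0.028,"y": -0.027,"jaw": 0},{"x": -0.02,"y": -0.02,"jaw": 0}], newtons=40)

```text
$.motion[0]: bad value
```

Call:
move_arm(motion=[{"x": -0.028,"y": -0.027,"z": -0.008,"rx": 0.0,"ry": 0.0,"rz": 0.0,"jaw": 0.0},{"x": -0.028,"y": -0.027,"z": -0.008,"rx": 0.0,"ry": 0.0,"rz": 0.0,"jaw": 0.0},{"x": -0.028,"y": -0.027,"z": -0.008,"rx": 0.0,"ry": 0.0,"rz": 0.0,"jaw": 0.0},{"x": -0.028,"y": -0.027,"z": -0.008,"rx": 0.0,"ry": 0.0,"rz": 0.0,"jaw": 0.0},{"x": -0.028,"y": -0.027,"z": 0.0,"rx": 0.0,"ry": 0.0,"rz": 0.0,"jaw": 0.0},{"x": -0.028,"y": -0.027,"z": 0.0,"rx": 0.0,"ry": 0.0,"rz": 0.0,"jaw": 0.0},{"x": -0.028,"y": -0.027,"z": 0.0,"rx": 0.0,"ry": 0.0,"rz": 0.0,"jaw": 0.0},{"x": -0.028,"y": -0.027,"z": 0.0,"rx": 0.0,"ry": 0.0,"rz": 0.0,"jaw": 0.0}], newtons=40)

```text
clock: 0.82
tcp_pos: [0.2978, 0.2373, 0.2804]
tool_rot: [0.133, 0.991, 0.0, 0.0]
wrist_force: [0.5, 0.7, -0.3]
opening: -0.004
```

Call:
move_arm(motion=[{"x": -0.022,"y": -0.032,"z": 0.0,"rx": 0.0,"ry": 0.0,"rz": 0.0,"jaw": 0.0},{"x": -0.022,"y": -0.032,"z": 0.0,"rx": 0.0,"ry": 0.0,"rz": 0.0,"jaw": 0.0},{"x": -0.022,"y": -0.032,"z": 0.0,"rx": 0.0,"ry": 0.0,"rz": 0.0,"jaw": 0.0},{"x": -0.022,"y": -0.032,"z": 0.0,"rx": 0.0,"ry": 0.0,"rz": 0.0,"jaw": 0.0},{"x": -0.022,"y": -0.032,"z": 0.0,"rx": 0.0,"ry": 0.0,"rz": -0.0611,"jaw": 0.0},{"x": -0.022,"y": -0.032,"z": 0.0,"rx": 0.0,"ry": 0.0,"rz": -0.0611,"jaw": 0.0},{"x": -0.022,"y": -0.032,"z": 0.0,"rx": 0.0,"ry": 0.0,"rz": -0.0611,"jaw": 0.0},{"x": -0.022,"y": -0.032,"z": 0.0,"rx": 0.0,"ry": 0.0,"rz": -0.0611,"jaw": 0.0}])

```text
clock: 1.48
tcp_pos: [0.4128, -0.0508, 0.2804]
tool_rot: [0.01, 1.0, 0.0, 0.0]
wrist_force: [0.4, 0.5, 0.7]
opening: -0.003
```

```bash
cat > goto.py <<'E'
import sys
from bench import *
from h import *
st=state(); print("t",round(st["clock"],2),"tcp fix",w2f(st["tcp_pos"]).round(2),"F fix",(FM@st["wrist_force"]).round(2),"open",round(st["opening"],3))
M=R.from_quat(st["tool_rot"]).as_matrix(); print("tool axes in fixture (cols):",(FM@M).round(3).tolist(), "j",st["joint_pos"].round(2))
for a in sys.argv[1:]:
    t=[float(v) for v in a.split(",")]; print(a,"-> tool shift mm",dtool(st,f2w(t)).round(2))
E
python3 goto.py 160,0,250 160,0,120 160,0,35
```

```text
t 1.48 tcp fix [ -48.98 -176.01  280.36] F fix [-0.49  0.43  0.73] open -0.003
tool axes in fixture (cols): [[0.002, -1.0, -0.0], [-1.0, -0.002, 0.0], [-0.0, 0.0, -1.0]] j [-0.31  0.11  1.74  0.    1.29 -1.86]
160,0,250 -> tool shift mm [-175.54 -209.37   30.36]
160,0,120 -> tool shift mm [-175.53 -209.38  160.36]
160,0,35 -> tool shift mm [-175.52 -209.39  245.36]
```

Call:
move_arm(motion=[{"x": -0.0219,"y": -0.0262,"z": 0.015,"rx": 0.0,"ry": 0.0,"rz": 0.0,"jaw": 0.0},{"x": -0.0219,"y": -0.0262,"z": 0.015,"rx": 0.0,"ry": 0.0,"rz": 0.0,"jaw": 0.0},{"x": -0.0219,"y": -0.0262,"z": 0.015,"rx": 0.0,"ry": 0.0,"rz": 0.0,"jaw": 0.0},{"x": -0.0219,"y": -0.0262,"z": 0.015,"rx": 0.0,"ry": 0.0,"rz": 0.0,"jaw": 0.0},{"x": -0.0219,"y": -0.0262,"z": 0.015,"rx": 0.0,"ry": 0.0,"rz": 0.0,"jaw": 0.0},{"x": -0.0219,"y": -0.0262,"z": 0.015,"rx": 0.0,"ry": 0.0,"rz": 0.0,"jaw": 0.0},{"x": -0.0219,"y": -0.0262,"z": 0.015,"rx": 0.0,"ry": 0.0,"rz": 0.0,"jaw": 0.0},{"x": -0.0222,"y": -0.0262,"z": 0.015,"rx": 0.0,"ry": 0.0,"rz": 0.0,"jaw": 0.0}])

```text
clock: 2.15
tcp_pos: [0.5842, -0.2635, 0.1589]
tool_rot: [0.011, 1.0, 0.0, -0.0]
wrist_force: [0.8, -0.1, 0.7]
opening: -0.001
```

```bash
python3 goto.py 155,0,33
python3 - <<'E'
from bench import *
import cv2
for n in("wrist","top"): cv2.imwrite(f"pics/{n}1.png",capture(n))
t=cv2.imread("pics/top1.png");cv2.imwrite("pics/top1c.png",cv2.resize(t[180:320,240:500],None,fx=3,fy=3,interpolation=cv2.INTER_CUBIC))
E
```

```text
t 2.15 tcp fix [1.5981e+02 1.1000e-01 1.5893e+02] F fix [0.06 0.79 0.71] open -0.001
tool axes in fixture (cols): [[-0.0, -1.0, -0.001], [-1.0, 0.0, -0.001], [0.001, 0.001, -1.0]] j [-0.54  0.63  1.3   0.    1.21 -2.09]
155,0,33 -> tool shift mm [1.0000e-02 4.7400e+00 1.2593e+02]
```

View pics/wrist1.png

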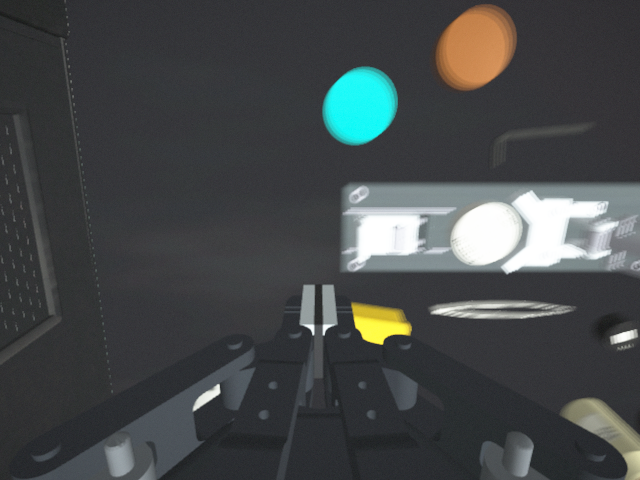

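View pics/top1c.png

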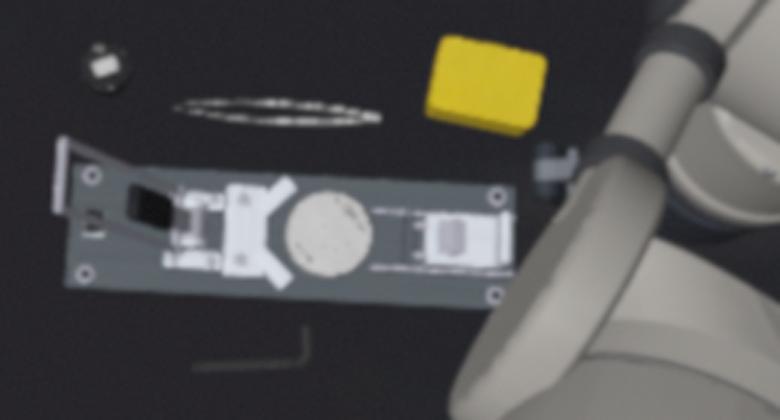

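Call:
move_arm(motion=[{"x": 0.0,"y": 0.0,"z": 0.0166,"rx": 0.0,"ry": 0.0,"rz": 0.0,"jaw": 0.0},{"x": 0.0,"y": 0.0,"z": 0.0166,"rx": 0.0,"ry": 0.0,"rz": 0.0,"jaw": 0.0},{"x": 0.0,"y": 0.0,"z": 0.0166,"rx": 0.0,"ry": 0.0,"rz": 0.0,"jaw": 0.0},{"x": 0.0,"y": 0.0,"z": 0.0166,"rx": 0.0,"ry": 0.0,"rz": 0.0,"jaw": 0.0},{"x": 0.0,"y": 0.0,"z": 0.0166,"rx": 0.0,"ry": 0.0,"rz": 0.0,"jaw": 0.0},{"x": 0.0,"y": 0.004,"z": 0.0166,"rx": 0.0,"ry": 0.0,"rz": 0.0,"jaw": 0.0},{"x": 0.0,"y": 0.006,"z": 0.0166,"rx": 0.0,"ry": 0.0,"rz": 0.0,"jaw": 0.0},{"x": 0.0,"y": 0.006,"z": 0.0,"rx": 0.0,"ry": 0.0,"rz": 0.0,"jaw": 0.0}])

```text
clock: 2.92
tcp_pos: [0.5818, -0.2446, 0.0408]
tool_rot: [0.011, 1.0, 0.002, -0.003]
wrist_force: [-0.3, 0.6, -0.9]
opening: -0.002
```

```bash
python3 goto.py
python3 - <<'E'
from bench import *
import cv2
for n in("wrist",): cv2.imwrite(f"pics/{n}2.png",capture(n))
E
```

```text
t 2.92 tcp fix [140.98  -2.71  40.84] F fix [-0.62 -0.28 -0.89] open -0.002
tool axes in fixture (cols): [[-0.0, -1.0, -0.003], [-1.0, 0.0, -0.006], [0.006, 0.003, -1.0]] j [-0.52  0.75  1.43  0.    0.96 -2.07]
```

View pics/wrist2.png

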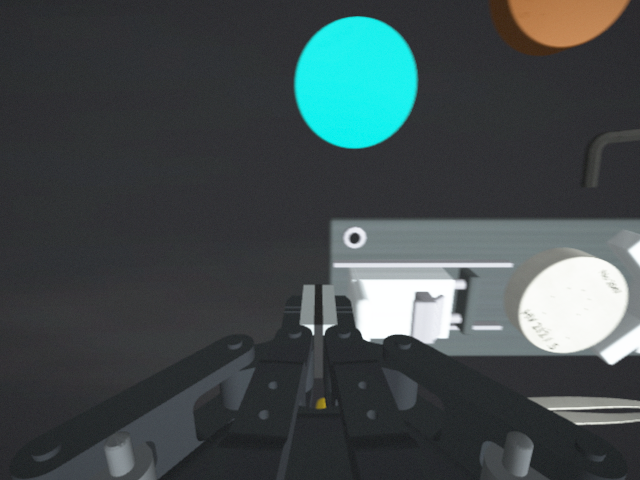

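Call:
move_arm(motion=[{"x": -0.001,"y": 0.001,"z": 0.0,"rx": 0.0,"ry": 0.0,"rz": 0.0,"jaw": 0.0},{"x": -0.001,"y": 0.001,"z": 0.0,"rx": 0.0,"ry": 0.0,"rz": 0.0,"jaw": 0.0},{"x": 0.0,"y": 0.001,"z": 0.0,"rx": 0.0,"ry": 0.0,"rz": 0.0,"jaw": 0.0},{"x": 0.0,"y": 0.001,"z": 0.0,"rx": 0.0,"ry": 0.0,"rz": 0.0,"jaw": 0.0},{"x": 0.0,"y": 0.001,"z": 0.0,"rx": 0.0,"ry": 0.0,"rz": 0.0,"jaw": 0.0},{"x": 0.0,"y": 0.001,"z": 0.0,"rx": 0.0,"ry": 0.0,"rz": 0.0,"jaw": 0.0},{"x": 0.0,"y": 0.001,"z": 0.0,"rx": 0.0,"ry": 0.0,"rz": 0.0,"jaw": 0.0},{"x": 0.0,"y": 0.001,"z": 0.0,"rx": 0.0,"ry": 0.0,"rz": 0.0,"jaw": 0.0}])

```text
clock: 3.63
tcp_pos: [0.5863, -0.2384, 0.0444]
tool_rot: [0.011, 1.0, -0.0, 0.0]
wrist_force: [0.8, -1.3, 0.8]
opening: 0.002
```

```bash
python3 goto.py
```

```text
t 3.63 tcp fix [134.71   1.61  44.35] F fix [1.28 0.87 0.77] open 0.002
tool axes in fixture (cols): [[-0.0, -1.0, 0.0], [-1.0, 0.0, 0.001], [-0.001, -0.0, -1.0]] j [-0.51  0.74  1.43 -0.    0.96 -2.06]
```

Call:
move_arm(motion=[{"x": 0.001,"y": 0.002,"z": 0.001,"rx": 0.0,"ry": 0.0,"rz": 0.0,"jaw": 0.0},{"x": 0.001,"y": 0.002,"z": 0.001,"rx": 0.0,"ry": 0.0,"rz": 0.0,"jaw": 0.0},{"x": 0.0,"y": 0.002,"z": 0.0,"rx": 0.0,"ry": 0.0,"rz": 0.0,"jaw": 0.0},{"x": 0.0,"y": 0.002,"z": 0.0,"rx": 0.0,"ry": 0.0,"rz": 0.0,"jaw": 0.0},{"x": 0.0,"y": 0.002,"z": 0.0,"rx": 0.0,"ry": 0.0,"rz": 0.0,"jaw": 0.0},{"x": 0.0,"y": 0.002,"z": 0.0,"rx": 0.0,"ry": 0.0,"rz": 0.0,"jaw": 0.0},{"x": 0.0,"y": 0.002,"z": 0.0,"rx": 0.0,"ry": 0.0,"rz": 0.0,"jaw": 0.0},{"x": 0.0,"y": 0.002,"z": 0.0,"rx": 0.0,"ry": 0.0,"rz": 0.0,"jaw": 0.0}])

```text
clock: 4.3
tcp_pos: [0.5842, -0.222, 0.0418]
tool_rot: [0.011, 1.0, 0.0, -0.0]
wrist_force: [-1.0, -3.9, -1.7]
opening: -0.005
```

```bash
python3 goto.py
```

```text
t 4.3 tcp fix [118.39  -0.83  41.77] F fix [ 3.92 -0.93 -1.67] open -0.005
tool axes in fixture (cols): [[0.0, -1.0, -0.0], [-1.0, -0.0, -0.001], [0.001, 0.0, -1.0]] j [-0.49  0.74  1.46 -0.    0.95 -2.03]
```

Call:
move_arm(motion=[{"x": 0.0,"y": 0.001,"z": 0.0,"rx": 0.0,"ry": 0.0,"rz": 0.0,"jaw": 0.0},{"x": 0.0,"y": 0.001,"z": 0.0,"rx": 0.0,"ry": 0.0,"rz": 0.0,"jaw": 0.0},{"x": 0.0,"y": 0.001,"z": 0.0,"rx": 0.0,"ry": 0.0,"rz": 0.0,"jaw": 0.0},{"x": 0.0,"y": 0.001,"z": 0.0,"rx": 0.0,"ry": 0.0,"rz": 0.0,"jaw": 0.0},{"x": 0.0,"y": 0.001,"z": 0.0,"rx": 0.0,"ry": 0.0,"rz": 0.0,"jaw": 0.0},{"x": 0.0,"y": 0.0005,"z": 0.0,"rx": 0.0,"ry": 0.0,"rz": 0.0,"jaw": 0.0},{"x": 0.0,"y": 0.0005,"z": 0.0,"rx": 0.0,"ry": 0.0,"rz": 0.0,"jaw": 0.0},{"x": 0.0,"y": 0.0,"z": 0.0,"rx": 0.0,"ry": 0.0,"rz": 0.0,"jaw": 0.0}])

```text
clock: 4.97
tcp_pos: [0.5846, -0.216, 0.0421]
tool_rot: [0.011, 1.0, 0.0, -0.0]
wrist_force: [-0.9, -3.3, -1.4]
opening: 0.003
```

```bash
python3 goto.py
```

```text
t 4.97 tcp fix [112.34  -0.62  42.05] F fix [ 3.3  -0.85 -1.38] open 0.003
tool axes in fixture (cols): [[0.0, -1.0, -0.0], [-1.0, -0.0, -0.0], [0.0, 0.0, -1.0]] j [-0.48  0.73  1.47  0.    0.94 -2.03]
```

Call:
move_arm(motion=[{"x": 0.0,"y": 0.0002,"z": 0.0,"rx": 0.0,"ry": 0.0,"rz": 0.0,"jaw": 0.0},{"x": 0.0,"y": 0.0002,"z": 0.0,"rx": 0.0,"ry": 0.0,"rz": 0.0,"jaw": 0.0},{"x": 0.0,"y": 0.0002,"z": 0.0,"rx": 0.0,"ry": 0.0,"rz": 0.0,"jaw": 0.0},{"x": 0.0,"y": 0.0002,"z": 0.0,"rx": 0.0,"ry": 0.0,"rz": 0.0,"jaw": 0.0},{"x": 0.0,"y": 0.0002,"z": 0.0,"rx": 0.0,"ry": 0.0,"rz": 0.0,"jaw": 0.0},{"x": 0.0,"y": 0.0002,"z": 0.0,"rx": 0.0,"ry": 0.0,"rz": 0.0,"jaw": 0.0},{"x": 0.0,"y": 0.0,"z": 0.0,"rx": 0.0,"ry": 0.0,"rz": 0.0,"jaw": 0.0},{"x": 0.0,"y": 0.0,"z": 0.0,"rx": 0.0,"ry": 0.0,"rz": 0.0,"jaw": 0.0}])

```text
clock: 5.63
tcp_pos: [0.5846, -0.2149, 0.0421]
tool_rot: [0.011, 1.0, 0.0, -0.0]
wrist_force: [-2.3, -3.3, -1.8]
opening: 0.0
```

```bash
python3 goto.py
python3 - <<'E'
from bench import *
import cv2
cv2.imwrite("pics/top3.png",capture("top"));cv2.imwrite("pics/wrist3.png",capture("wrist"))
t=cv2.imread("pics/top3.png");cv2.imwrite("pics/top3c.png",cv2.resize(t[215:300,245:425],None,fx=4.4,fy=4.4,interpolation=cv2.INTER_CUBIC))
E
```

```text
t 5.63 tcp fix [111.26  -0.56  42.08] F fix [ 3.38 -2.27 -1.84] open 0.0
tool axes in fixture (cols): [[0.0, -1.0, -0.0], [-1.0, -0.0, -0.0], [0.0, 0.0, -1.0]] j [-0.48  0.73  1.47  0.    0.94 -2.02]
```

View pics/wrist3.png

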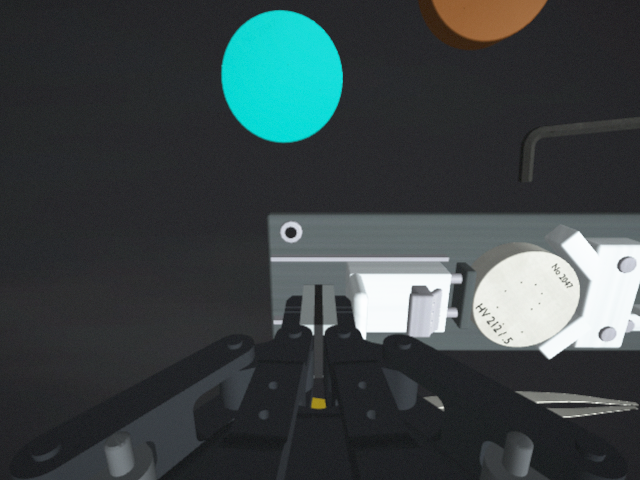

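View pics/top3c.png

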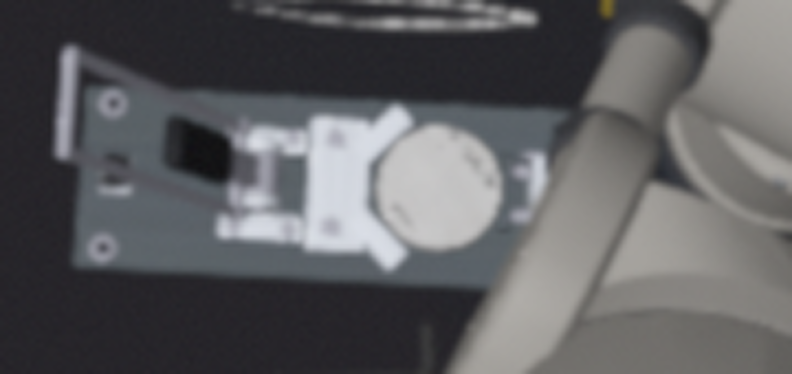

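Call:
move_arm(motion=[{"x": 0.0,"y": 0.0002,"z": 0.0,"rx": 0.0,"ry": 0.0,"rz": 0.0,"jaw": 0.0},{"x": 0.0,"y": 0.0002,"z": 0.0,"rx": 0.0,"ry": 0.0,"rz": 0.0,"jaw": 0.0},{"x": 0.0,"y": 0.0002,"z": 0.0,"rx": 0.0,"ry": 0.0,"rz": 0.0,"jaw": 0.0},{"x": 0.0,"y": 0.0002,"z": 0.0,"rx": 0.0,"ry": 0.0,"rz": 0.0,"jaw": 0.0},{"x": 0.0,"y": 0.0002,"z": 0.0,"rx": 0.0,"ry": 0.0,"rz": 0.0,"jaw": 0.0},{"x": 0.0,"y": 0.0,"z": 0.0,"rx": 0.0,"ry": 0.0,"rz": 0.0,"jaw": 0.0},{"x": 0.0,"y": 0.0,"z": 0.0,"rx": 0.0,"ry": 0.0,"rz": 0.0,"jaw": 0.0},{"x": 0.0,"y": 0.0,"z": 0.0,"rx": 0.0,"ry": 0.0,"rz": 0.0,"jaw": 0.0}])

```text
clock: 6.4
tcp_pos: [0.5848, -0.2139, 0.0421]
tool_rot: [0.011, 1.0, 0.0, 0.0]
wrist_force: [-1.4, -3.4, -0.7]
opening: 0.003
```

```bash
python3 goto.py
```

```text
t 6.4 tcp fix [110.25  -0.46  42.12] F fix [ 3.38 -1.34 -0.73] open 0.003
tool axes in fixture (cols): [[0.0, -1.0, -0.0], [-1.0, -0.0, 0.0], [-0.0, 0.0, -1.0]] j [-0.47  0.73  1.47  0.    0.94 -2.02]
```

Call:
move_arm(motion=[{"x": 0.0,"y": 0.0002,"z": 0.0,"rx": 0.0,"ry": 0.0,"rz": 0.0,"jaw": 0.0},{"x": 0.0,"y": 0.0002,"z": 0.0,"rx": 0.0,"ry": 0.0,"rz": 0.0,"jaw": 0.0},{"x": 0.0,"y": 0.0002,"z": 0.0,"rx": 0.0,"ry": 0.0,"rz": 0.0,"jaw": 0.0},{"x": 0.0,"y": 0.0002,"z": 0.0,"rx": 0.0,"ry": 0.0,"rz": 0.0,"jaw": 0.0},{"x": 0.0,"y": 0.0002,"z": 0.0,"rx": 0.0,"ry": 0.0,"rz": 0.0,"jaw": 0.0},{"x": 0.0,"y": 0.0002,"z": 0.0,"rx": 0.0,"ry": 0.0,"rz": 0.0,"jaw": 0.0},{"x": 0.0,"y": 0.0,"z": 0.0,"rx": 0.0,"ry": 0.0,"rz": 0.0,"jaw": 0.0},{"x": 0.0,"y": 0.0,"z": 0.0,"rx": 0.0,"ry": 0.0,"rz": 0.0,"jaw": 0.0}])

```text
clock: 7.07
tcp_pos: [0.5848, -0.2127, 0.0421]
tool_rot: [0.011, 1.0, 0.0, 0.0]
wrist_force: [-1.7, -3.0, -1.3]
opening: 0.002
```

```bash
python3 goto.py
```

```text
t 7.07 tcp fix [109.07  -0.46  42.12] F fix [ 3.02 -1.65 -1.25] open 0.002
tool axes in fixture (cols): [[0.0, -1.0, -0.0], [-1.0, -0.0, 0.0], [-0.0, 0.0, -1.0]] j [-0.47  0.73  1.47  0.    0.94 -2.02]
```

Call:
move_arm(motion=[{"x": 0.0,"y": 0.0002,"z": 0.0,"rx": 0.0,"ry": 0.0,"rz": 0.0,"jaw": 0.0},{"x": 0.0,"y": 0.0002,"z": 0.0,"rx": 0.0,"ry": 0.0,"rz": 0.0,"jaw": 0.0},{"x": 0.0,"y": 0.0002,"z": 0.0,"rx": 0.0,"ry": 0.0,"rz": 0.0,"jaw": 0.0},{"x": 0.0,"y": 0.0002,"z": 0.0,"rx": 0.0,"ry": 0.0,"rz": 0.0,"jaw": 0.0},{"x": 0.0,"y": 0.0002,"z": 0.0,"rx": 0.0,"ry": 0.0,"rz": 0.0,"jaw": 0.0},{"x": 0.0,"y": 0.0002,"z": 0.0,"rx": 0.0,"ry": 0.0,"rz": 0.0,"jaw": 0.0},{"x": 0.0,"y": 0.0,"z": 0.0,"rx": 0.0,"ry": 0.0,"rz": 0.0,"jaw": 0.0},{"x": 0.0,"y": 0.0,"z": 0.0,"rx": 0.0,"ry": 0.0,"rz": 0.0,"jaw": 0.0}])

```text
clock: 7.73
tcp_pos: [0.5848, -0.212, 0.0421]
tool_rot: [0.011, 1.0, -0.0, 0.0]
wrist_force: [-2.0, -5.4, -0.9]
opening: -0.005
```

```bash
python3 goto.py
```

```text
t 7.73 tcp fix [108.3   -0.44  42.14] F fix [ 5.41 -1.9  -0.92] open -0.005
tool axes in fixture (cols): [[-0.0, -1.0, 0.001], [-1.0, 0.0, 0.0], [-0.0, -0.001, -1.0]] j [-0.47  0.73  1.47 -0.    0.94 -2.02]
```

Call:
move_arm(motion=[{"x": 0.0,"y": 0.0002,"z": 0.0,"rx": 0.0,"ry": 0.0,"rz": 0.0,"jaw": 0.0},{"x": 0.0,"y": 0.0002,"z": 0.0,"rx": 0.0,"ry": 0.0,"rz": 0.0,"jaw": 0.0},{"x": 0.0,"y": 0.0002,"z": 0.0,"rx": 0.0,"ry": 0.0,"rz": 0.0,"jaw": 0.0},{"x": 0.0,"y": 0.0,"z": 0.0,"rx": 0.0,"ry": 0.0,"rz": 0.0,"jaw": 0.0},{"x": 0.0,"y": 0.0,"z": 0.0,"rx": 0.0,"ry": 0.0,"rz": 0.0,"jaw": 0.0},{"x": 0.0,"y": 0.0,"z": 0.0,"rx": 0.0,"ry": 0.0,"rz": 0.0,"jaw": 0.0},{"x": 0.0,"y": 0.0,"z": 0.0,"rx": 0.0,"ry": 0.0,"rz": 0.0,"jaw": 0.0},{"x": 0.0,"y": 0.0,"z": 0.0,"rx": 0.0,"ry": 0.0,"rz": 0.0,"jaw": 0.0}])

```text
clock: 8.4
tcp_pos: [0.5848, -0.2117, 0.0422]
tool_rot: [0.011, 1.0, -0.0, 0.0]
wrist_force: [-1.7, -6.4, -2.3]
opening: 0.0
```

```bash
python3 goto.py
```

```text
t 8.4 tcp fix [108.03  -0.47  42.16] F fix [ 6.39 -1.52 -2.28] open 0.0
tool axes in fixture (cols): [[-0.0, -1.0, 0.001], [-1.0, 0.0, 0.0], [-0.0, -0.001, -1.0]] j [-0.47  0.73  1.47 -0.    0.94 -2.02]
```

Call:
move_arm(motion=[{"x": 0.0,"y": 0.0002,"z": 0.0,"rx": 0.0,"ry": 0.0,"rz": 0.0,"jaw": 0.0},{"x": 0.0,"y": 0.0002,"z": 0.0,"rx": 0.0,"ry": 0.0,"rz": 0.0,"jaw": 0.0},{"x": 0.0,"y": 0.0002,"z": 0.0,"rx": 0.0,"ry": 0.0,"rz": 0.0,"jaw": 0.0},{"x": 0.0,"y": 0.0002,"z": 0.0,"rx": 0.0,"ry": 0.0,"rz": 0.0,"jaw": 0.0},{"x": 0.0,"y": 0.0,"z": 0.0,"rx": 0.0,"ry": 0.0,"rz": 0.0,"jaw": 0.0},{"x": 0.0,"y": 0.0,"z": 0.0,"rx": 0.0,"ry": 0.0,"rz": 0.0,"jaw": 0.0},{"x": 0.0,"y": 0.0,"z": 0.0,"rx": 0.0,"ry": 0.0,"rz": 0.0,"jaw": 0.0},{"x": 0.0,"y": 0.0,"z": 0.0,"rx": 0.0,"ry": 0.0,"rz": 0.0,"jaw": 0.0}])

```text
clock: 9.07
tcp_pos: [0.5848, -0.2114, 0.0422]
tool_rot: [0.011, 1.0, -0.001, 0.0]
wrist_force: [-1.7, -7.7, -1.2]
opening: -0.005
```

```bash
python3 goto.py
```

```text
t 9.07 tcp fix [107.7   -0.47  42.17] F fix [ 7.77 -1.51 -1.2 ] open -0.005
tool axes in fixture (cols): [[-0.0, -1.0, 0.002], [-1.0, 0.0, 0.001], [-0.001, -0.002, -1.0]] j [-0.47  0.73  1.47 -0.    0.94 -2.02]
```

Call:
move_arm(motion=[{"x": 0.0,"y": 0.0002,"z": 0.0,"rx": 0.0,"ry": 0.0,"rz": 0.0,"jaw": 0.0},{"x": 0.0,"y": 0.0002,"z": 0.0,"rx": 0.0,"ry": 0.0,"rz": 0.0,"jaw": 0.0},{"x": 0.0,"y": 0.0002,"z": 0.0,"rx": 0.0,"ry": 0.0,"rz": 0.0,"jaw": 0.0},{"x": 0.0,"y": 0.0002,"z": 0.0,"rx": 0.0,"ry": 0.0,"rz": 0.0,"jaw": 0.0},{"x": 0.0,"y": 0.0002,"z": 0.0,"rx": 0.0,"ry": 0.0,"rz": 0.0,"jaw": 0.0},{"x": 0.0,"y": 0.0,"z": 0.0,"rx": 0.0,"ry": 0.0,"rz": 0.0,"jaw": 0.0},{"x": 0.0,"y": 0.0,"z": 0.0,"rx": 0.0,"ry": 0.0,"rz": 0.0,"jaw": 0.0},{"x": 0.0,"y": 0.0,"z": 0.0,"rx": 0.0,"ry": 0.0,"rz": 0.0,"jaw": 0.0}])

```text
clock: 9.73
tcp_pos: [0.5849, -0.211, 0.0422]
tool_rot: [0.011, 1.0, -0.001, 0.0]
wrist_force: [-2.3, -10.0, -2.4]
opening: -0.005
```

```bash
python3 goto.py
python3 - <<'E'
from bench import *
import cv2
cv2.imwrite("pics/wrist4.png",capture("wrist"))
E
```

```text
t 9.73 tcp fix [107.3   -0.43  42.17] F fix [10.05 -2.06 -2.42] open -0.005
tool axes in fixture (cols): [[-0.0, -1.0, 0.002], [-1.0, 0.0, 0.001], [-0.001, -0.002, -1.0]] j [-0.47  0.73  1.47 -0.    0.94 -2.02]
```

View pics/wrist4.png

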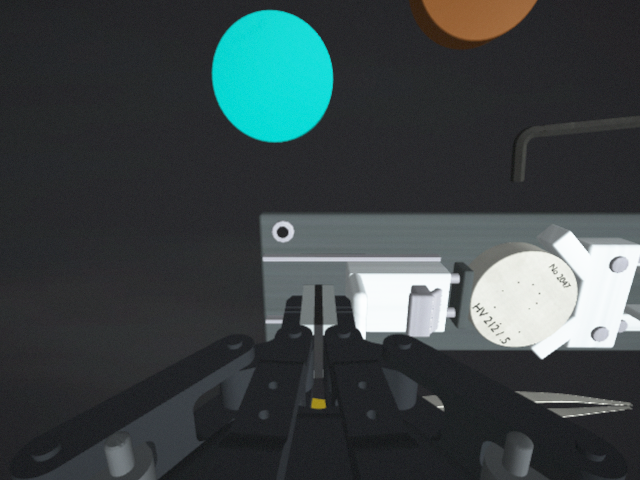

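Call:
move_arm(motion=[{"x": 0.0,"y": -0.002,"z": 0.0,"rx": 0.0,"ry": 0.0,"rz": 0.0,"jaw": 0.0},{"x": 0.0,"y": -0.003,"z": 0.0,"rx": 0.0,"ry": 0.0,"rz": 0.0,"jaw": 0.0},{"x": 0.0,"y": -0.01,"z": 0.0,"rx": 0.0,"ry": 0.0,"rz": 0.0,"jaw": 0.0},{"x": 0.0,"y": -0.015,"z": 0.0,"rx": 0.0,"ry": 0.0,"rz": 0.0,"jaw": 0.0},{"x": 0.0,"y": 0.0,"z": -0.035,"rx": 0.0,"ry": 0.0,"rz": 0.0,"jaw": 0.0},{"x": 0.0,"y": 0.0,"z": -0.04,"rx": 0.0,"ry": 0.0,"rz": 0.0,"jaw": 0.0},{"x": 0.0,"y": 0.0,"z": -0.04,"rx": 0.0,"ry": 0.0,"rz": 0.0,"jaw": 0.0},{"x": 0.0,"y": 0.0,"z": -0.04,"rx": 0.0,"ry": 0.0,"rz": 0.0,"jaw": 0.0}])

```text
clock: 10.45
tcp_pos: [0.584, -0.2401, 0.1989]
tool_rot: [0.012, 1.0, 0.0, 0.0]
wrist_force: [0.9, -1.1, -0.4]
opening: 0.001
```

```bash
python3 goto.py -123,0,215
python3 - <<'E'
from bench import *
from h import *
c=calibration("top"); s=calibration("side")
p=tri([(c,(185,187)),(s,(259,140))]); print("knob",p,w2f(p),proj(c,p),proj(s,p))
E
```

```text
t 10.45 tcp fix [136.44  -0.68 198.89] F fix [ 1.12  0.88 -0.44] open 0.001
tool axes in fixture (cols): [[-0.001, -1.0, -0.001], [-1.0, 0.001, 0.0], [-0.0, 0.001, -1.0]] j [-0.51  0.58  1.28  0.    1.28 -2.06]
-123,0,215 -> tool shift mm [ -0.52 259.45 -15.97]
knob [0.66838271 0.14218029 0.15297058] [-247.62602804   75.15429699  152.97058495] [184.27359263 188.36362917] [260.2712478  139.77613361]
```

Call:
move_arm(motion=[{"x": 0.0,"y": 0.03,"z": -0.01,"rx": 0.0,"ry": 0.0,"rz": 0.0,"jaw": 0.4},{"x": 0.0,"y": 0.035,"z": -0.005,"rx": 0.0,"ry": 0.0,"rz": 0.0,"jaw": 0.4},{"x": 0.0,"y": 0.036,"z": 0.0,"rx": 0.0,"ry": 0.0,"rz": 0.0,"jaw": 0.4},{"x": 0.0,"y": 0.036,"z": 0.0,"rx": 0.0,"ry": 0.0,"rz": 0.0,"jaw": 0.4},{"x": 0.0,"y": 0.036,"z": 0.0,"rx": 0.0,"ry": 0.0,"rz": 0.0,"jaw": 0.4},{"x": 0.0,"y": 0.036,"z": 0.0,"rx": 0.0,"ry": 0.0,"rz": 0.0,"jaw": 0.4},{"x": 0.0,"y": 0.033,"z": 0.0,"rx": 0.0,"ry": 0.0,"rz": 0.0,"jaw": 0.4},{"x": 0.0,"y": 0.019,"z": 0.0,"rx": 0.0,"ry": 0.0,"rz": 0.0,"jaw": 0.4}])

```text
clock: 11.12
tcp_pos: [0.5901, 0.0245, 0.2125]
tool_rot: [0.01, 1.0, 0.001, 0.0]
wrist_force: [-0.1, 0.5, 0.6]
opening: 0.395
```

```bash
python3 goto.py -123,0.5,180
python3 - <<'E'
from bench import *
import cv2
capture("top")
cv2.imwrite("pics/wrist5.png",capture("wrist"));cv2.imwrite("pics/side5.png",capture("side"))
s=cv2.imread("pics/side5.png");cv2.imwrite("pics/side5c.png",cv2.resize(s[100:340,200:340],None,fx=2.5,fy=2.5,interpolation=cv2.INTER_CUBIC))
E
```

```text
t 11.12 tcp fix [-128.25   -0.42  212.5 ] F fix [-0.53 -0.07  0.63] open 0.395
tool axes in fixture (cols): [[0.002, -1.0, -0.001], [-1.0, -0.002, 0.001], [-0.001, 0.001, -1.0]] j [-0.09  0.49  1.39  0.    1.26 -1.64]
-123,0.5,180 -> tool shift mm [-0.89 -5.3  32.49]
```

View pics/wrist5.png

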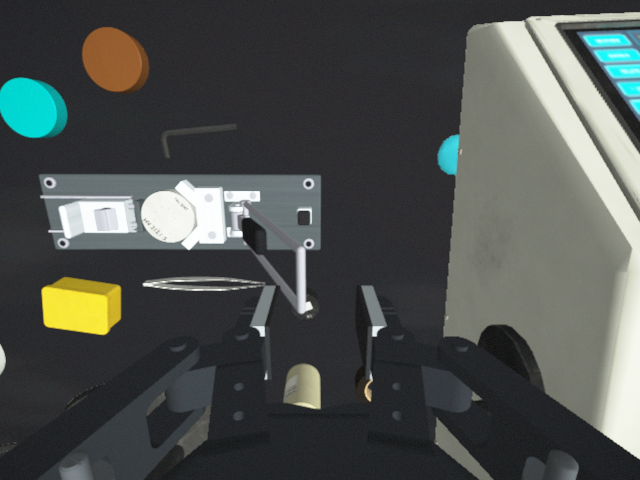

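View pics/side5c.png

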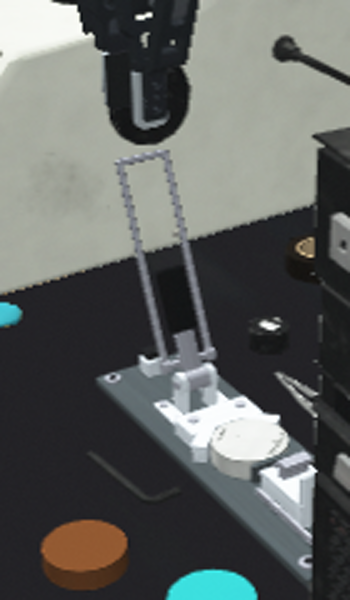

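```bash
python3 goto.py
python3 - <<'E'
from bench import *
from h import *
w=calibration("wrist")
print(proj(w,f2w([-123,.6,167])))
print([proj(w,f2w([-123,y,167])).round(1) for y in (-17,17)])
print("yplane",yplane(w,(301,281)))
print(w2f(w["cam_to_world"][:3,3]))
E
```

```text
t 11.27 tcp fix [-1.2627e+02 -1.7000e-01  2.1235e+02] F fix [ 0.6   0.61 -0.41] open 0.398
tool axes in fixture (cols): [[0.002, -1.0, -0.0], [-1.0, -0.002, 0.001], [-0.001, 0.0, -1.0]] j [-0.09  0.49  1.39  0.    1.26 -1.64]
[310.7868897  278.51205938]
[array([310.7, 247.7]), array([310.9, 305.7])]
yplane [-117.92405057    0.          171.67848166]
[-126.72767829  -73.89760546  338.28734165]
```

Call:
move_arm(motion=[{"x": -0.0005,"y": -0.003,"z": 0.003,"rx": 0.0,"ry": 0.0,"rz": 0.0,"jaw": 0.4},{"x": 0.0,"y": -0.002,"z": 0.006,"rx": 0.0,"ry": 0.0,"rz": 0.0,"jaw": 0.4},{"x": 0.0,"y": 0.0,"z": 0.006,"rx": 0.0,"ry": 0.0,"rz": 0.0,"jaw": 0.4},{"x": 0.0,"y": 0.0,"z": 0.006,"rx": 0.0,"ry": 0.0,"rz": 0.0,"jaw": 0.4},{"x": 0.0,"y": 0.0,"z": 0.005,"rx": 0.0,"ry": 0.0,"rz": 0.0,"jaw": 0.4},{"x": 0.0,"y": 0.0,"z": 0.005,"rx": 0.0,"ry": 0.0,"rz": 0.0,"jaw": 0.4},{"x": 0.0,"y": 0.0,"z": 0.003,"rx": 0.0,"ry": 0.0,"rz": 0.0,"jaw": 0.4},{"x": 0.0,"y": 0.0,"z": 0.0,"rx": 0.0,"ry": 0.0,"rz": 0.0,"jaw": 0.4}])

```text
clock: 11.93
tcp_pos: [0.59, 0.0167, 0.1771]
tool_rot: [0.011, 1.0, 0.0, -0.001]
wrist_force: [-0.2, -0.8, -0.2]
opening: 0.402
```

```bash
python3 goto.py
python3 - <<'E'
from bench import *
import cv2
w=capture("wrist");s=capture("side")
cv2.imwrite("pics/wrist6c.png",cv2.resize(w[200:420,200:440],None,fx=2.5,fy=2.5));cv2.imwrite("pics/side6c.png",cv2.resize(s[100:260,200:340],None,fx=4,fy=4,interpolation=cv2.INTER_CUBIC)[:, :560])
E
python3 goto.py
```

```text
t 11.93 tcp fix [-120.46   -0.43  177.1 ] F fix [ 0.85 -0.19 -0.21] open 0.402
tool axes in fixture (cols): [[-0.0, -1.0, -0.0], [-1.0, 0.0, -0.002], [0.002, 0.0, -1.0]] j [-0.1   0.52  1.44  0.    1.18 -1.65]
t 12.03 tcp fix [-1.2054e+02  3.0000e-02  1.7810e+02] F fix [-0.21 -0.21  0.2 ] open 0.399
tool axes in fixture (cols): [[0.0, -1.0, -0.0], [-1.0, -0.0, 0.0], [-0.0, 0.0, -1.0]] j [-0.1   0.52  1.44  0.    1.18 -1.65]
```

View pics/wrist6c.png

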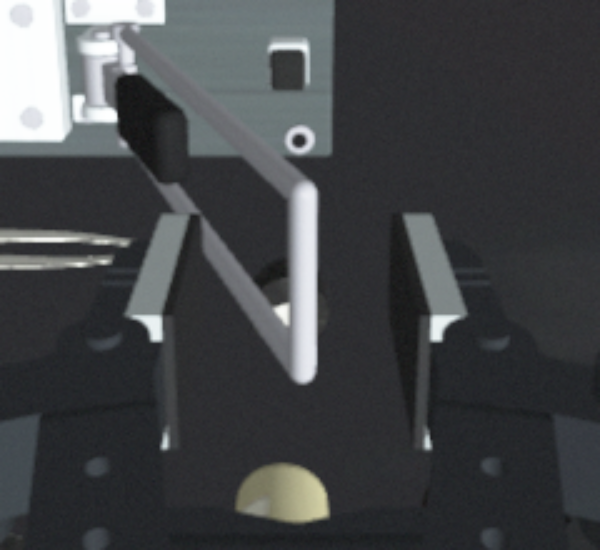

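View pics/side6c.png

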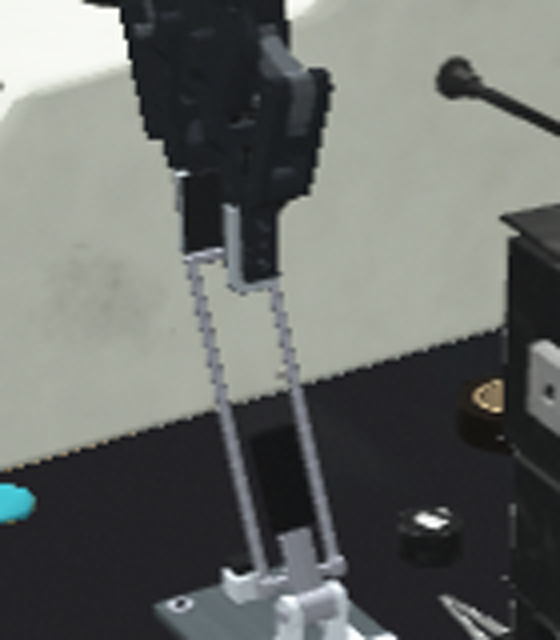

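Call:
move_arm(motion=[{"x": 0.0,"y": 0.0,"z": 0.0,"rx": 0.0,"ry": 0.0,"rz": 0.0,"jaw": 0.2},{"x": 0.0,"y": 0.0,"z": 0.0,"rx": 0.0,"ry": 0.0,"rz": 0.0,"jaw": 0.1},{"x": 0.0,"y": 0.0,"z": 0.0,"rx": 0.0,"ry": 0.0,"rz": 0.0,"jaw": 0.0},{"x": 0.0,"y": 0.0,"z": 0.0,"rx": 0.0,"ry": 0.0,"rz": 0.0,"jaw": 0.0},{"x": 0.0,"y": 0.0,"z": 0.0,"rx": 0.0,"ry": 0.0,"rz": 0.0,"jaw": 0.0},{"x": 0.0,"y": 0.0,"z": 0.0,"rx": 0.0,"ry": 0.0,"rz": 0.0,"jaw": 0.0},{"x": 0.0,"y": 0.0,"z": 0.0,"rx": 0.0,"ry": 0.0,"rz": 0.0,"jaw": 0.0},{"x": 0.0,"y": 0.0,"z": 0.0,"rx": 0.0,"ry": 0.0,"rz": 0.0,"jaw": 0.0}], newtons=25)

```text
clock: 12.7
tcp_pos: [0.5906, 0.0169, 0.1784]
tool_rot: [0.011, 1.0, 0.0, 0.0]
wrist_force: [0.4, 0.5, 3.8]
opening: 0.039
```

```bash
python3 goto.py
python3 - <<'E'
from bench import *
import cv2
w=capture("wrist");s=capture("side")
cv2.imwrite("pics/wrist7c.png",cv2.resize(w[200:420,200:440],None,fx=2.5,fy=2.5));cv2.imwrite("pics/side7c.png",cv2.resize(s[100:260,200:340],None,fx=4,fy=4,interpolation=cv2.INTER_CUBIC)[:, :560])
E
```

```text
t 12.7 tcp fix [-1.2060e+02  1.7000e-01  1.7843e+02] F fix [-0.49  0.41  3.77] open 0.039
tool axes in fixture (cols): [[0.0, -1.0, -0.0], [-1.0, -0.0, 0.001], [-0.001, 0.0, -1.0]] j [-0.1   0.52  1.44  0.    1.18 -1.65]
```

View pics/wrist7c.png

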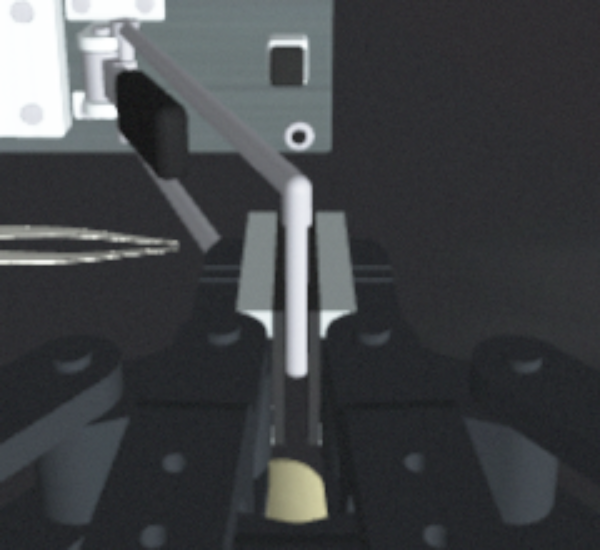

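View pics/side7c.png

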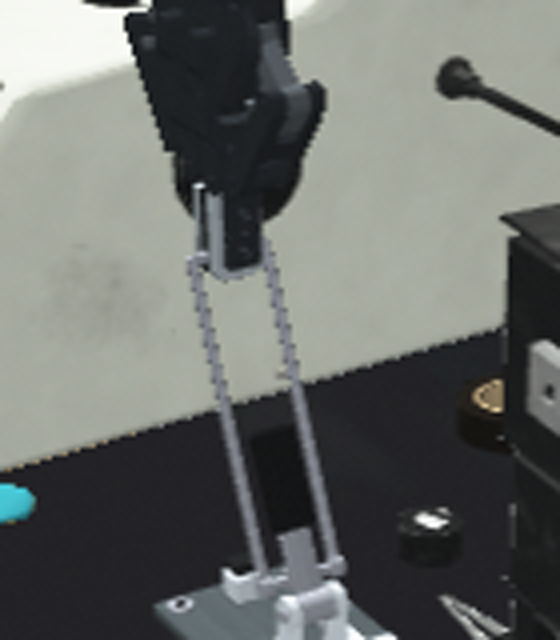

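Run:
```python
import numpy as np
P0=np.array([-66.2,43.4]);Pf=np.array([-56.6,45.9]);r=138.5
th0=np.degrees(np.arctan2(-54.4,127.4)); th1=np.degrees(np.arcsin((56-Pf[1])/r)); th1=90-th1
N=15; prev=P0+r*np.array([np.sin(np.radians(th0)),np.cos(np.radians(th0))]);print(prev)
for i in range(1,N+1):
    th=np.radians(th0+(th1-th0)*i/N); s=np.clip((i-8)/7,0,1); P=P0+(Pf-P0)*s
    b=P+r*np.array([np.sin(th),np.cos(th)]); d=b-prev; print(i,b.round(1),"y %.4f z %.4f"%(-d[0]/1000,-d[1]/1000)); prev=b
```

```text
[-120.58884395  170.77387351]
1 [-104.1  176.6] y -0.0165 z -0.0059
2 [-86.9 180.3] y -0.0171 z -0.0037
3 [-69.4 181.9] y -0.0175 z -0.0015
4 [-51.9 181.2] y -0.0175 z 0.0007
5 [-34.6 178.2] y -0.0173 z 0.0029
6 [-17.8 173.2] y -0.0168 z 0.0051
7 [ -1.8 166. ] y -0.0160 z 0.0072
8 [ 13.2 156.9] y -0.0150 z 0.0091
9 [ 28.3 146.3] y -0.0151 z 0.0106
10 [ 41.9 134.1] y -0.0136 z 0.0122
11 [ 53.8 120.4] y -0.0119 z 0.0137
12 [ 63.8 105.5] y -0.0100 z 0.0149
13 [71.8 89.6] y -0.0080 z 0.0159
14 [77.8 73. ] y -0.0059 z 0.0166
15 [81.5 56. ] y -0.0038 z 0.0170
```

Call:
move_arm(motion=[{"x": 0.0,"y": -0.0165,"z": -0.0059,"rx": 0.0,"ry": 0.0,"rz": 0.0,"jaw": 0.0},{"x": 0.0,"y": -0.0171,"z": -0.0037,"rx": 0.0,"ry": 0.0,"rz": 0.0,"jaw": 0.0},{"x": 0.0,"y": -0.0175,"z": -0.0015,"rx": 0.0,"ry": 0.0,"rz": 0.0,"jaw": 0.0},{"x": 0.0,"y": -0.0175,"z": 0.0007,"rx": 0.0,"ry": 0.0,"rz": 0.0,"jaw": 0.0},{"x": 0.0,"y": -0.0173,"z": 0.0029,"rx": 0.0,"ry": 0.0,"rz": 0.0,"jaw": 0.0},{"x": 0.0,"y": -0.0168,"z": 0.0051,"rx": 0.0,"ry": 0.0,"rz": 0.0,"jaw": 0.0},{"x": 0.0,"y": -0.016,"z": 0.0072,"rx": 0.0,"ry": 0.0,"rz": 0.0,"jaw": 0.0},{"x": 0.0,"y": -0.015,"z": 0.0091,"rx": 0.0,"ry": 0.0,"rz": 0.0,"jaw": 0.0}])

```text
clock: 13.47
tcp_pos: [0.5874, -0.118, 0.1638]
tool_rot: [0.011, 1.0, -0.0, 0.0]
wrist_force: [0.9, 2.0, -1.5]
opening: 0.042
```

```bash
python3 goto.py 13.2,0.3,164.5
python3 - <<'E'
from bench import *
import cv2
w=capture("wrist");s=capture("side")
cv2.imwrite("pics/wrist8.png",w);cv2.imwrite("pics/side8c.png",cv2.resize(s[100:340,200:340],None,fx=2.5,fy=2.5,interpolation=cv2.INTER_CUBIC))
E
```

```text
t 13.47 tcp fix [ 1.4270e+01 -2.0000e-02  1.6381e+02] F fix [-2.01  0.85 -1.52] open 0.042
tool axes in fixture (cols): [[-0.0, -1.0, 0.0], [-1.0, 0.0, 0.0], [-0.0, -0.0, -1.0]] j [-0.33  0.55  1.43  0.    1.16 -1.87]
13.2,0.3,164.5 -> tool shift mm [-0.32  1.07 -0.69]
```

View pics/wrist8.png

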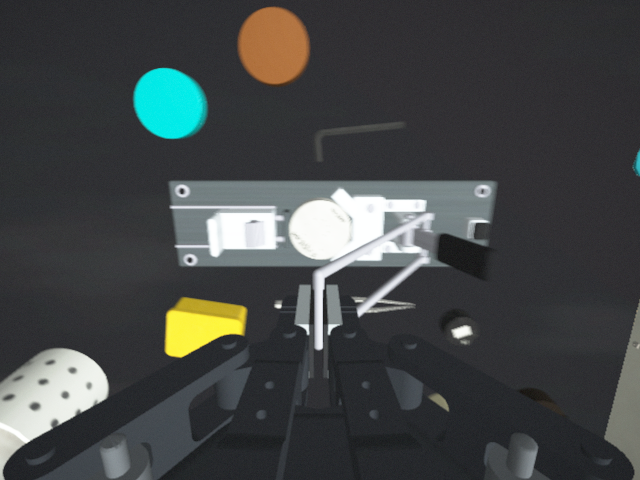

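View pics/side8c.png

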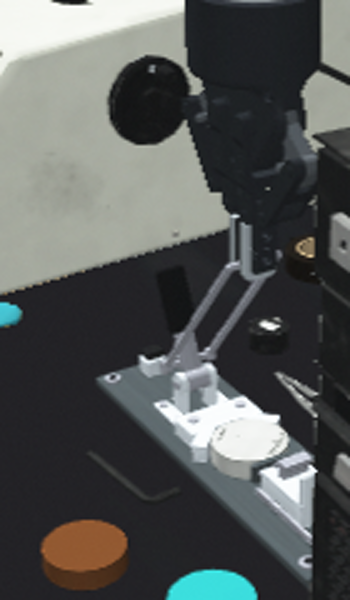

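Call:
move_arm(motion=[{"x": -0.0003,"y": -0.0141,"z": 0.0103,"rx": 0.0,"ry": 0.0,"rz": 0.0,"jaw": 0.0},{"x": 0.0,"y": -0.0136,"z": 0.0122,"rx": 0.0,"ry": 0.0,"rz": 0.0,"jaw": 0.0},{"x": 0.0,"y": -0.0119,"z": 0.0137,"rx": 0.0,"ry": 0.0,"rz": 0.0,"jaw": 0.0},{"x": 0.0,"y": -0.01,"z": 0.0149,"rx": 0.0,"ry": 0.0,"rz": 0.0,"jaw": 0.0},{"x": 0.0,"y": -0.008,"z": 0.0159,"rx": 0.0,"ry": 0.0,"rz": 0.0,"jaw": 0.0},{"x": 0.0,"y": -0.0059,"z": 0.0146,"rx": 0.0,"ry": 0.0,"rz": 0.0,"jaw": 0.0},{"x": 0.0,"y": 0.0,"z": 0.0,"rx": 0.0,"ry": 0.0,"rz": 0.0,"jaw": 0.0},{"x": 0.0,"y": 0.0,"z": 0.0,"rx": 0.0,"ry": 0.0,"rz": 0.0,"jaw": 0.0}])

```text
clock: 14.23
tcp_pos: [0.5858, -0.1801, 0.0804]
tool_rot: [0.011, 1.0, 0.001, -0.001]
wrist_force: [1.7, 4.4, -0.4]
opening: 0.04
```

```bash
python3 goto.py 82,0.3,65
python3 - <<'E'
from bench import *
import cv2
w=capture("wrist");s=capture("side")
cv2.imwrite("pics/wrist9.png",w);cv2.imwrite("pics/side9c.png",cv2.resize(s[100:340,200:340],None,fx=2.5,fy=2.5,interpolation=cv2.INTER_CUBIC))
E
```

```text
t 14.23 tcp fix [76.39 -0.15 80.35] F fix [-4.49  1.63 -0.44] open 0.04
tool axes in fixture (cols): [[-0.0, -1.0, -0.002], [-1.0, 0.0, -0.002], [0.002, 0.002, -1.0]] j [-0.42  0.67  1.47  0.    1.01 -1.97]
82,0.3,65 -> tool shift mm [-0.48 -5.65 15.34]
```

View pics/wrist9.png

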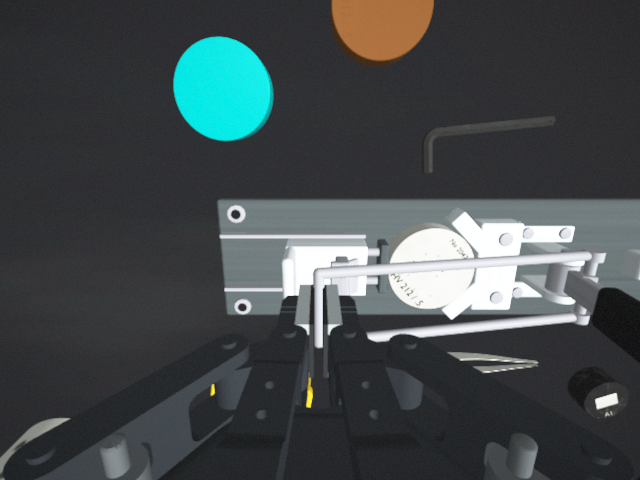

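View pics/side9c.png

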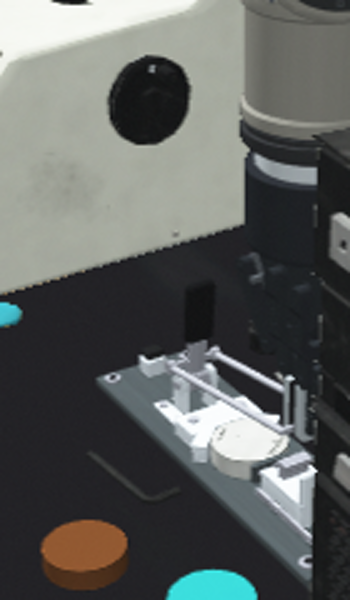

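```bash
python3 - <<'E'
from bench import *
from h import *
import cv2
w=calibration("wrist"); im=cv2.imread("pics/wrist9.png")
cv2.imwrite("pics/w9c.png",cv2.resize(im[220:320,210:410],None,fx=4,fy=4,interpolation=cv2.INTER_CUBIC))
print(w2f(onz(w,(284,268),.0465)),w2f(onz(w,(367,242),.026)))
for q in ((237,214),(242,307)): print("screw",w2f(onz(w,q,.008)))
print("block L/R",w2f(onz(w,(389,262),.022)),w2f(onz(w,(479,262),.022)))
print("bar", yplane(w,(319,272),17),w2f(onz(w,(319,290),.0725)))
c=calibration("top")
f=lambda u,v:(245+(u+.5)/4.4-.5,215+(v+.5)/4.4-.5)
print("screws top", [w2f(onz(c,f(*q),.008)).round(1) for q in((112,103),(707,134),(704,279),(102,248))])
E
python3 goto.py
```

```text
[92.66520666 -9.70149429 46.5       ] [ 48.27315374 -17.01613132  26.        ]
screw [123.69487891 -28.92041961   8.        ]
screw [124.67032811  32.60895363   8.        ]
block L/R [34.44906405 -3.65402144 22.        ] [-17.61783173  -3.6148933   22.        ]
bar [ 74.74373977  17.         -13.27208866] [75.13389406 -9.82943771 72.5       ]
screws top [array([-123.1,   30.6,    8. ]), array([123.7,  30.4,   8. ]), array([123.5, -29.9,   8. ]), array([-123. ,  -29.9,    8. ])]
t 14.33 tcp fix [76.22 -0.13 81.41] F fix [-5.17  1.52 -0.58] open 0.043
tool axes in fixture (cols): [[0.0, -1.0, -0.002], [-1.0, -0.0, -0.002], [0.002, 0.002, -1.0]] j [-0.42  0.67  1.47  0.    1.01 -1.97]
```

View pics/w9c.png

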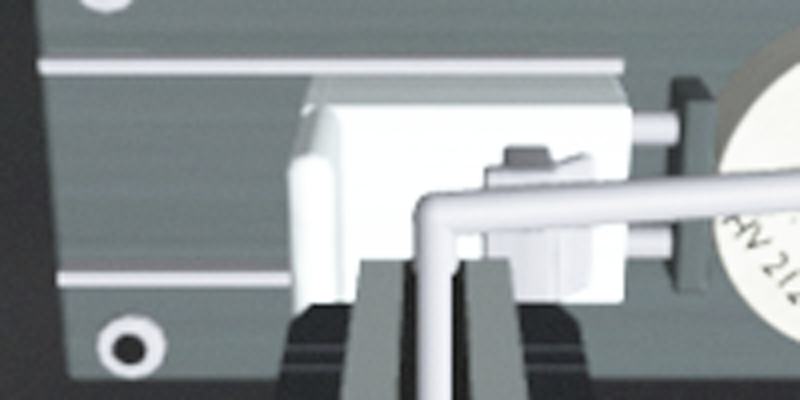

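Call:
move_arm(motion=[{"x": 0.0,"y": 0.0,"z": 0.004,"rx": 0.0,"ry": 0.0,"rz": 0.0,"jaw": 0.0},{"x": 0.0,"y": 0.0,"z": 0.004,"rx": 0.0,"ry": 0.0,"rz": 0.0,"jaw": 0.0},{"x": 0.0,"y": -0.0005,"z": 0.004,"rx": 0.0,"ry": 0.0,"rz": 0.0,"jaw": 0.0},{"x": 0.0,"y": -0.0005,"z": 0.003,"rx": 0.0,"ry": 0.0,"rz": 0.0,"jaw": 0.0},{"x": 0.0,"y": 0.0,"z": 0.0,"rx": 0.0,"ry": 0.0,"rz": 0.0,"jaw": 0.0},{"x": 0.0,"y": 0.0,"z": 0.0,"rx": 0.0,"ry": 0.0,"rz": 0.0,"jaw": 0.0},{"x": 0.0,"y": 0.0,"z": 0.0,"rx": 0.0,"ry": 0.0,"rz": 0.0,"jaw": 0.0},{"x": 0.0,"y": 0.0,"z": 0.0,"rx": 0.0,"ry": 0.0,"rz": 0.0,"jaw": 0.0}])

```text
clock: 15.0
tcp_pos: [0.5862, -0.1816, 0.0677]
tool_rot: [0.011, 1.0, -0.0, 0.0]
wrist_force: [-0.7, -0.6, 0.8]
opening: 0.042
```

```bash
python3 goto.py
python3 - <<'E'
from bench import *
import cv2
w=capture("wrist");s=capture("side")
cv2.imwrite("pics/w10c.png",cv2.resize(w[220:340,210:410],None,fx=4,fy=4,interpolation=cv2.INTER_CUBIC))
cv2.imwrite("pics/side10c.png",cv2.resize(s[180:340,230:340],None,fx=3.7,fy=3.7,interpolation=cv2.INTER_CUBIC))
E
```

```text
t 15.0 tcp fix [77.92  0.24 67.74] F fix [ 0.66 -0.66  0.77] open 0.042
tool axes in fixture (cols): [[0.0, -1.0, 0.0], [-1.0, -0.0, 0.0], [-0.0, -0.0, -1.0]] j [-0.43  0.68  1.48 -0.    0.98 -1.97]
```

View pics/w10c.png

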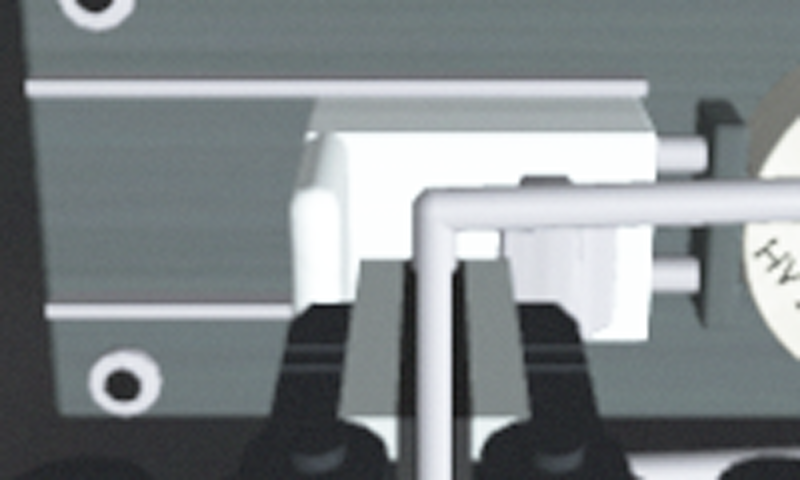

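View pics/side10c.png

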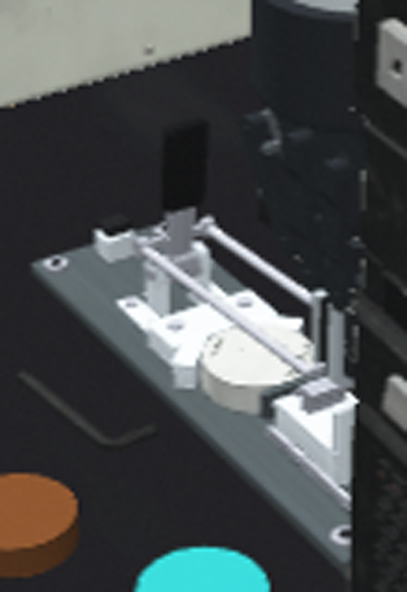

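Call:
move_arm(motion=[{"x": 0.0,"y": 0.0,"z": 0.0,"rx": 0.0,"ry": 0.0,"rz": 0.0,"jaw": 0.12},{"x": 0.0,"y": 0.0,"z": 0.0,"rx": 0.0,"ry": 0.0,"rz": 0.0,"jaw": 0.2},{"x": 0.0,"y": 0.0,"z": 0.0,"rx": 0.0,"ry": 0.0,"rz": 0.0,"jaw": 0.25},{"x": 0.0,"y": 0.0,"z": 0.0,"rx": 0.0,"ry": 0.0,"rz": 0.0,"jaw": 0.25},{"x": 0.0,"y": 0.0,"z": 0.0,"rx": 0.0,"ry": 0.0,"rz": 0.0,"jaw": 0.25},{"x": 0.0,"y": 0.0,"z": -0.01,"rx": 0.0,"ry": 0.0,"rz": 0.0,"jaw": 0.25},{"x": 0.0,"y": 0.0,"z": -0.015,"rx": 0.0,"ry": 0.0,"rz": 0.0,"jaw": 0.25},{"x": 0.0,"y": 0.0,"z": -0.02,"rx": 0.0,"ry": 0.0,"rz": 0.0,"jaw": 0.25}])

```text
clock: 15.77
tcp_pos: [0.5855, -0.1811, 0.1124]
tool_rot: [0.011, 1.0, 0.001, -0.001]
wrist_force: [0.3, -0.6, -0.8]
opening: 0.246
```

```bash
python3 goto.py
python3 - <<'E'
from bench import *
import cv2
w=capture("wrist");s=capture("side")
cv2.imwrite("pics/w11.png",w)
cv2.imwrite("pics/side11c.png",cv2.resize(s[180:340,230:340],None,fx=3.7,fy=3.7,interpolation=cv2.INTER_CUBIC))
E
```

```text
t 15.77 tcp fix [ 77.42  -0.43 112.44] F fix [ 0.58  0.31 -0.8 ] open 0.246
tool axes in fixture (cols): [[0.0, -1.0, -0.001], [-1.0, -0.0, -0.002], [0.002, 0.001, -1.0]] j [-0.42  0.63  1.44  0.    1.07 -1.97]
```

View pics/w11.png

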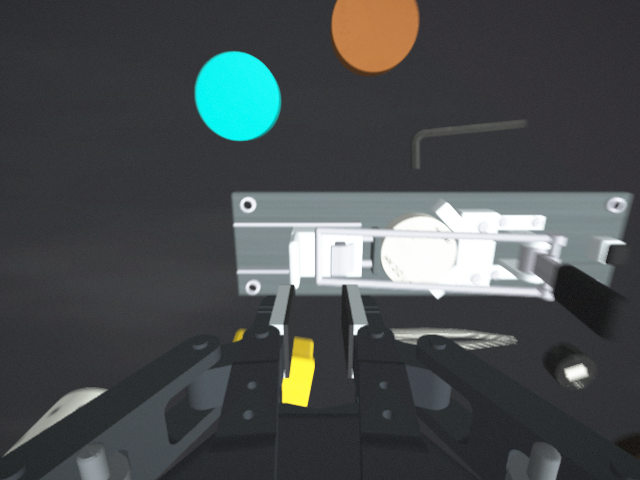

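View pics/side11c.png

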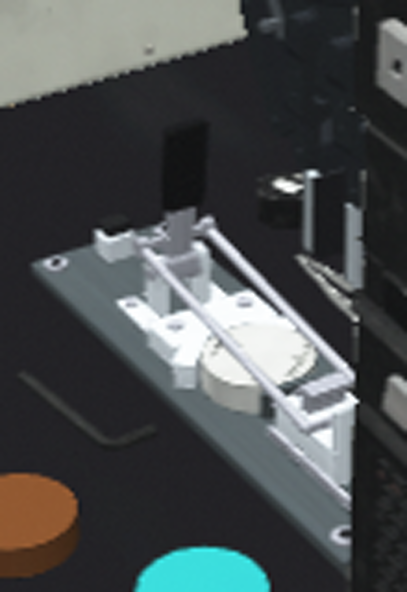

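```bash
python3 - <<'E'
from bench import *
from h import *
import cv2
capture("top")
w=calibration("wrist");p=state()["tcp_pos"]; im=capture("wrist")
cv2.imwrite("pics/w12c.png",cv2.resize(im[200:310,215:395],None,fx=4.4,fy=4.4,interpolation=cv2.INTER_CUBIC))
cv2.imwrite("pics/w12.png",im)
s=calibration("side")
f=lambda u,v:(230+(u+.5)/3.7-.5,180+(v+.5)/3.7-.5)
# bar near corner (y=-17): side crop (312,425) far corner (352,380)
for z in (28.5,35,41): print(z,[proj(w,f2w([x,-17,z])).round(1) for x in (73,77,81)], proj(s,f2w([77,-17,z])))
print("bar side corner px",f(312,425))
np.save("w12cal.npy",w["cam_to_world"])
E
python3 goto.py
```

```text
28.5 [array([325.2, 224.8]), array([319. , 224.8]), array([312.7, 224.8])] [313.01129038 294.70111927]
35 [array([325.4, 227.5]), array([319. , 227.5]), array([312.5, 227.5])] [313.05346072 291.16062689]
41 [array([325.6, 230.1]), array([319. , 230.1]), array([312.4, 230.1])] [313.09266349 287.86928211]
bar side corner px (313.9594594594595, 294.5)
t 15.97 tcp fix [ 77.78   0.57 113.39] F fix [-0.09  0.22  0.16] open 0.256
tool axes in fixture (cols): [[0.0, -1.0, 0.001], [-1.0, -0.0, 0.002], [-0.002, -0.001, -1.0]] j [-0.42  0.63  1.44  0.    1.07 -1.97]
```

View pics/w12c.png

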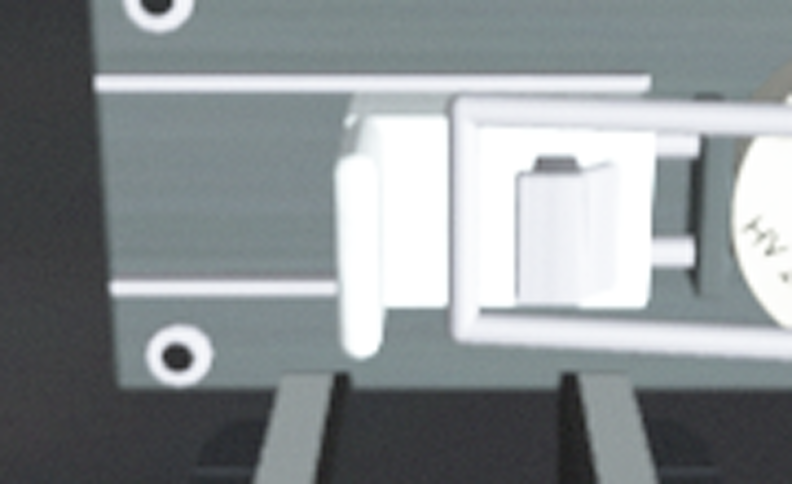

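Call:
move_arm(motion=[{"x": 0.0,"y": 0.0,"z": -0.001,"rx": 0.0,"ry": 0.0,"rz": 0.0,"jaw": 0.0},{"x": 0.0,"y": 0.015,"z": 0.0,"rx": 0.0,"ry": 0.0,"rz": 0.0,"jaw": 0.0},{"x": 0.0,"y": 0.02,"z": 0.0,"rx": 0.0,"ry": 0.0,"rz": 0.0,"jaw": 0.0},{"x": 0.0,"y": 0.02,"z": 0.0,"rx": 0.0,"ry": 0.0,"rz": 0.0,"jaw": 0.0},{"x": 0.0,"y": 0.02,"z": 0.0,"rx": 0.0,"ry": 0.0,"rz": 0.0,"jaw": 0.0},{"x": 0.0,"y": 0.015,"z": 0.0,"rx": 0.0,"ry": 0.0,"rz": 0.0,"jaw": 0.0},{"x": 0.0,"y": 0.01,"z": 0.0,"rx": 0.0,"ry": 0.0,"rz": 0.0,"jaw": 0.0},{"x": 0.0,"y": 0.0,"z": 0.0,"rx": 0.0,"ry": 0.0,"rz": 0.0,"jaw": 0.0}], newtons=40)

```text
clock: 16.63
tcp_pos: [0.5883, -0.079, 0.1132]
tool_rot: [0.01, 1.0, 0.0, -0.0]
wrist_force: [0.5, 0.2, 0.3]
opening: -0.0
```

```bash
python3 goto.py
python3 - <<'E'
from bench import *
import cv2
w=capture("wrist");s=capture("side")
cv2.imwrite("pics/w13.png",w)
cv2.imwrite("pics/side13c.png",cv2.resize(s[140:340,200:340],None,fx=3,fy=3,interpolation=cv2.INTER_CUBIC))
E
python3 goto.py
```

```text
t 16.63 tcp fix [-24.68   0.   113.22] F fix [-0.19  0.47  0.34] open -0.0
tool axes in fixture (cols): [[0.002, -1.0, -0.001], [-1.0, -0.002, -0.001], [0.001, 0.001, -1.0]] j [-0.26  0.6   1.5   0.    1.04 -1.81]
t 16.73 tcp fix [-22.39   0.32 113.43] F fix [0.05 0.02 0.75] open -0.0
tool axes in fixture (cols): [[0.001, -1.0, 0.0], [-1.0, -0.001, -0.0], [0.0, -0.0, -1.0]] j [-0.27  0.6   1.5  -0.    1.04 -1.82]
```

View pics/w13.png

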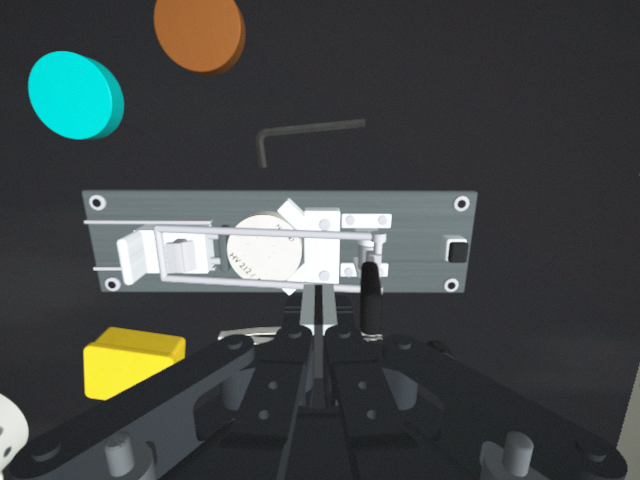

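View pics/side13c.png

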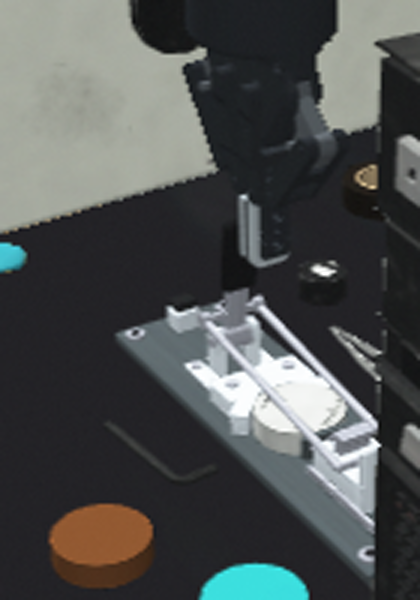

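```bash
cat > lev.py <<'E'
import numpy as np,sys
x,z,a0,a1,n=map(float,sys.argv[1:6]); r=float(sys.argv[6]) if len(sys.argv)>6 else 66
prev=np.array([x,z])
for a in np.linspace(a0,a1,int(n)):
    d=np.interp(a,[0,.2,.4,.95],[4,5,5,1]) 
    u=np.array([-np.cos(a),np.sin(a)]);m=np.array([np.sin(a),np.cos(a)])
    t=np.array([-58,32])+r*u+(4.5-d)*m+np.array([6.5,17]); D=t-prev; prev=t
    print("a %.2f tcp %s  y %.4f z %.4f"%(a,t.round(1),-D[0]/1000,-D[1]/1000))
E
python3 lev.py -22.4 113.4 1.57 0.95 7
```

```text
a 1.57 tcp [-48.1 115. ]  y 0.0257 z -0.0016
a 1.47 tcp [-54.9 115. ]  y 0.0068 z -0.0000
a 1.36 tcp [-61.7 114.3]  y 0.0068 z 0.0007
a 1.26 tcp [-68.4 112.9]  y 0.0067 z 0.0014
a 1.16 tcp [-74.9 110.8]  y 0.0065 z 0.0021
a 1.05 tcp [-81.1 108.1]  y 0.0063 z 0.0027
a 0.95 tcp [-87.  104.7]  y 0.0059 z 0.0034
```

Call:
move_arm(motion=[{"x": 0.0,"y": 0.013,"z": -0.001,"rx": 0.0,"ry": 0.0,"rz": 0.0,"jaw": 0.0},{"x": 0.0,"y": 0.0127,"z": -0.0006,"rx": 0.0,"ry": 0.0,"rz": 0.0,"jaw": 0.0},{"x": 0.0,"y": 0.0068,"z": 0.0,"rx": 0.0,"ry": 0.0,"rz": 0.0,"jaw": 0.0},{"x": 0.0,"y": 0.0068,"z": 0.0007,"rx": 0.0,"ry": 0.0,"rz": 0.0,"jaw": 0.0},{"x": 0.0,"y": 0.0067,"z": 0.0014,"rx": 0.0,"ry": 0.0,"rz": 0.0,"jaw": 0.0},{"x": 0.0,"y": 0.0065,"z": 0.0021,"rx": 0.0,"ry": 0.0,"rz": 0.0,"jaw": 0.0},{"x": 0.0,"y": 0.0063,"z": 0.0027,"rx": 0.0,"ry": 0.0,"rz": 0.0,"jaw": 0.0},{"x": 0.0,"y": 0.0059,"z": 0.0034,"rx": 0.0,"ry": 0.0,"rz": 0.0,"jaw": 0.0}])

```text
clock: 17.4
tcp_pos: [0.59, -0.0162, 0.1047]
tool_rot: [0.011, 1.0, -0.0, 0.0]
wrist_force: [-0.2, -2.1, -0.0]
opening: -0.004
```

```bash
python3 goto.py
python3 - <<'E'
from bench import *
import cv2
w=capture("wrist");s=capture("side")
cv2.imwrite("pics/w14.png",w)
cv2.imwrite("pics/side14c.png",cv2.resize(s[140:340,200:340],None,fx=3,fy=3,interpolation=cv2.INTER_CUBIC))
E
python3 goto.py
```

```text
t 17.4 tcp fix [-87.55   0.31 104.66] F fix [ 2.14 -0.15 -0.03] open -0.004
tool axes in fixture (cols): [[0.0, -1.0, 0.0], [-1.0, -0.0, 0.0], [-0.0, -0.0, -1.0]] j [-0.16  0.6   1.52 -0.    1.02 -1.71]
t 17.5 tcp fix [-8.8080e+01 -4.0000e-02  1.0417e+02] F fix [ 0.23  0.06 -0.91] open 0.002
tool axes in fixture (cols): [[0.001, -1.0, -0.001], [-1.0, -0.001, -0.001], [0.001, 0.001, -1.0]] j [-0.16  0.6   1.52  0.    1.02 -1.71]
```

View pics/w14.png

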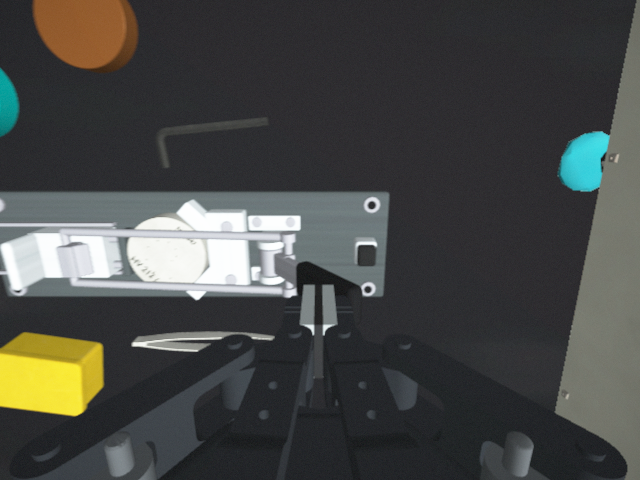

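View pics/side14c.png

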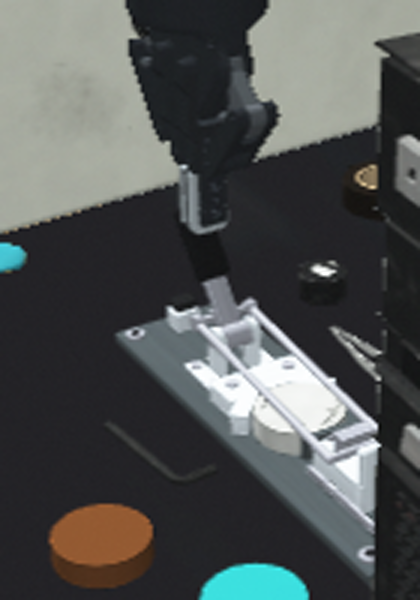

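```bash
python3 lev.py -87.3 104.4 0.87 0.4 7
```

```text
a 0.87 tcp [-91.8 101.3]  y 0.0045 z 0.0031
a 0.79 tcp [-96.2  97.6]  y 0.0044 z 0.0037
a 0.71 tcp [-100.2   93.5]  y 0.0040 z 0.0041
a 0.64 tcp [-103.9   89.1]  y 0.0037 z 0.0044
a 0.56 tcp [-107.2   84.4]  y 0.0033 z 0.0047
a 0.48 tcp [-110.1   79.4]  y 0.0029 z 0.0050
a 0.40 tcp [-112.5   74.2]  y 0.0024 z 0.0052
```

Call:
move_arm(motion=[{"x": 0.0,"y": 0.0045,"z": 0.0031,"rx": 0.0,"ry": 0.0,"rz": 0.0,"jaw": 0.0},{"x": 0.0,"y": 0.0044,"z": 0.0037,"rx": 0.0,"ry": 0.0,"rz": 0.0,"jaw": 0.0},{"x": 0.0,"y": 0.004,"z": 0.0041,"rx": 0.0,"ry": 0.0,"rz": 0.0,"jaw": 0.0},{"x": 0.0,"y": 0.0037,"z": 0.0044,"rx": 0.0,"ry": 0.0,"rz": 0.0,"jaw": 0.0},{"x": 0.0,"y": 0.0,"z": 0.0,"rx": 0.0,"ry": 0.0,"rz": 0.0,"jaw": 0.0},{"x": 0.0,"y": 0.0,"z": 0.0,"rx": 0.0,"ry": 0.0,"rz": 0.0,"jaw": 0.0},{"x": 0.0,"y": 0.0,"z": 0.0,"rx": 0.0,"ry": 0.0,"rz": 0.0,"jaw": 0.0},{"x": 0.0,"y": 0.0,"z": 0.0,"rx": 0.0,"ry": 0.0,"rz": 0.0,"jaw": 0.0}])

```text
clock: 18.17
tcp_pos: [0.5904, -0.0002, 0.0896]
tool_rot: [0.011, 1.0, 0.0, 0.0]
wrist_force: [0.6, -0.4, -0.3]
opening: -0.003
```

```bash
python3 goto.py
python3 - <<'E'
from bench import *
import cv2
w=capture("wrist");s=capture("side")
cv2.imwrite("pics/w15.png",w)
cv2.imwrite("pics/side15c.png",cv2.resize(s[140:340,200:340],None,fx=3,fy=3,interpolation=cv2.INTER_CUBIC))
E
python3 goto.py
```

```text
t 18.17 tcp fix [-103.56    0.35   89.64] F fix [ 0.4   0.59 -0.28] open -0.003
tool axes in fixture (cols): [[-0.0, -1.0, -0.0], [-1.0, 0.0, 0.0], [-0.0, 0.0, -1.0]] j [-0.13  0.62  1.53  0.    0.99 -1.68]
t 18.27 tcp fix [-103.49    0.34   89.7 ] F fix [0.19 0.44 0.55] open -0.0
tool axes in fixture (cols): [[-0.0, -1.0, -0.0], [-1.0, 0.0, 0.0], [-0.0, 0.0, -1.0]] j [-0.13  0.62  1.53  0.    0.99 -1.68]
```

View pics/w15.png

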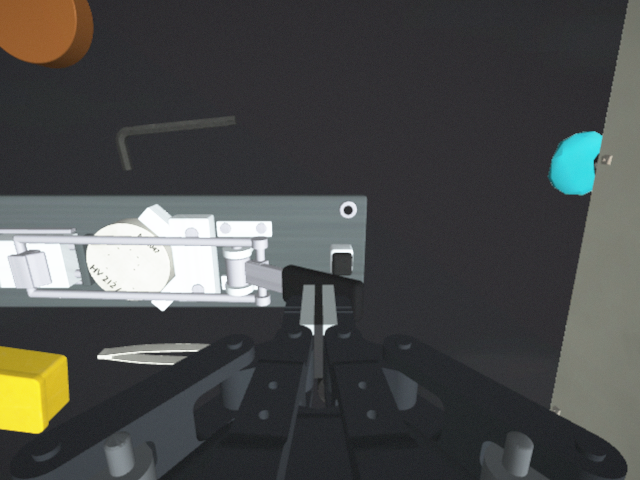

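View pics/side15c.png

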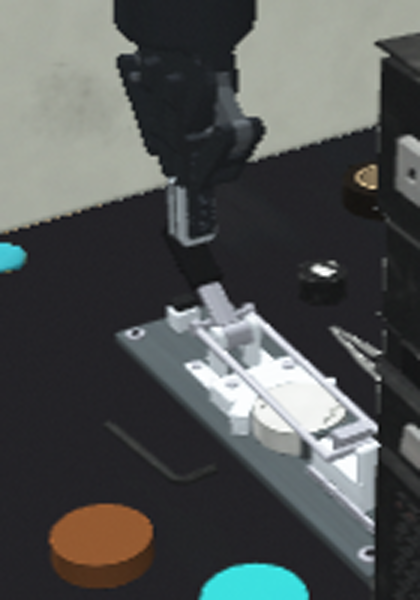

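Call:
move_arm(motion=[{"x": 0.0,"y": 0.0033,"z": 0.0047,"rx": 0.0,"ry": 0.0,"rz": 0.0,"jaw": 0.0},{"x": 0.0,"y": 0.0029,"z": 0.005,"rx": 0.0,"ry": 0.0,"rz": 0.0,"jaw": 0.0},{"x": 0.0,"y": 0.0024,"z": 0.0052,"rx": 0.0,"ry": 0.0,"rz": 0.0,"jaw": 0.0},{"x": 0.0,"y": 0.0,"z": 0.0,"rx": 0.0,"ry": 0.0,"rz": 0.0,"jaw": 0.0},{"x": 0.0,"y": 0.0,"z": 0.0,"rx": 0.0,"ry": 0.0,"rz": 0.0,"jaw": 0.0},{"x": 0.0,"y": 0.0,"z": 0.0,"rx": 0.0,"ry": 0.0,"rz": 0.0,"jaw": 0.0},{"x": 0.0,"y": 0.0,"z": 0.0,"rx": 0.0,"ry": 0.0,"rz": 0.0,"jaw": 0.0},{"x": 0.0,"y": 0.0,"z": 0.0,"rx": 0.0,"ry": 0.0,"rz": 0.0,"jaw": 0.0}])

```text
clock: 18.93
tcp_pos: [0.5905, 0.0084, 0.0748]
tool_rot: [0.011, 1.0, 0.0, 0.0]
wrist_force: [0.2, -1.2, -0.5]
opening: -0.001
```

```bash
python3 goto.py;python3 - <<'E'
from bench import *
import cv2
w=capture("wrist");s=capture("side")
cv2.imwrite("pics/w16.png",w)
cv2.imwrite("pics/side16c.png",cv2.resize(s[140:340,200:340],None,fx=3,fy=3,interpolation=cv2.INTER_CUBIC))
E
python3 lev.py -112.5 74.2 0.3 0 5
```

```text
t 18.93 tcp fix [-112.16    0.33   74.78] F fix [ 1.2   0.21 -0.46] open -0.001
tool axes in fixture (cols): [[-0.0, -1.0, -0.0], [-1.0, 0.0, 0.0], [-0.0, 0.0, -1.0]] j [-0.12  0.64  1.55  0.    0.95 -1.66]
a 0.30 tcp [-114.7   68. ]  y 0.0022 z 0.0062
a 0.22 tcp [-115.9   63.2]  y 0.0012 z 0.0048
a 0.15 tcp [-116.8   58.6]  y 0.0008 z 0.0046
a 0.08 tcp [-117.3   54.1]  y 0.0005 z 0.0045
a 0.00 tcp [-117.5   49.5]  y 0.0002 z 0.0046
```

View pics/w16.png

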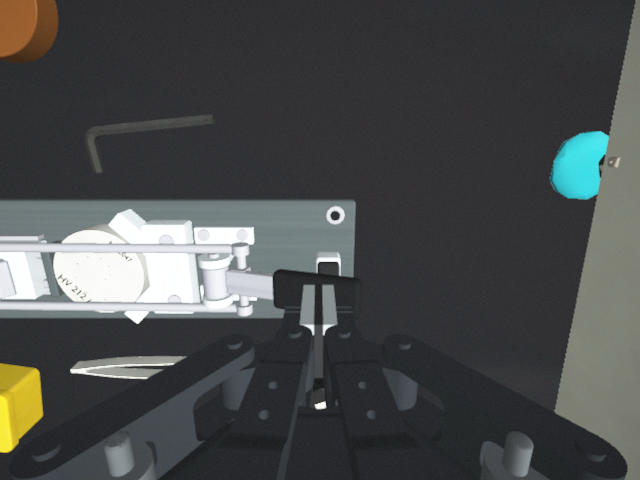

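View pics/side16c.png

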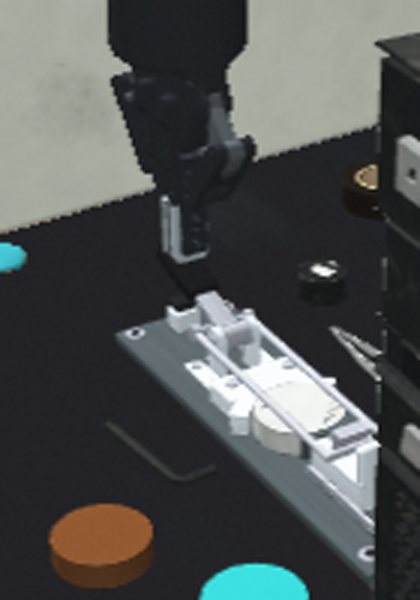

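Call:
move_arm(motion=[{"x": 0.0,"y": 0.0022,"z": 0.004,"rx": 0.0,"ry": 0.0,"rz": 0.0,"jaw": 0.0},{"x": 0.0,"y": 0.0012,"z": 0.004,"rx": 0.0,"ry": 0.0,"rz": 0.0,"jaw": 0.0},{"x": 0.0,"y": 0.0,"z": 0.003,"rx": 0.0,"ry": 0.0,"rz": 0.0,"jaw": 0.0},{"x": 0.0,"y": 0.0,"z": 0.0,"rx": 0.0,"ry": 0.0,"rz": 0.0,"jaw": 0.0},{"x": 0.0,"y": 0.0,"z": 0.0,"rx": 0.0,"ry": 0.0,"rz": 0.0,"jaw": 0.0},{"x": 0.0,"y": 0.0,"z": 0.0,"rx": 0.0,"ry": 0.0,"rz": 0.0,"jaw": 0.0},{"x": 0.0,"y": 0.0,"z": 0.0,"rx": 0.0,"ry": 0.0,"rz": 0.0,"jaw": 0.0},{"x": 0.0,"y": 0.0,"z": 0.0,"rx": 0.0,"ry": 0.0,"rz": 0.0,"jaw": 0.0}])

```text
clock: 19.7
tcp_pos: [0.5906, 0.0118, 0.0638]
tool_rot: [0.011, 1.0, 0.0, 0.0]
wrist_force: [-0.3, -0.4, 0.6]
opening: -0.003
```

```bash
python3 goto.py
```

```text
t 19.7 tcp fix [-115.55    0.33   63.79] F fix [ 0.4  -0.31  0.61] open -0.003
tool axes in fixture (cols): [[-0.0, -1.0, -0.0], [-1.0, 0.0, 0.0], [-0.0, 0.0, -1.0]] j [-0.11  0.66  1.55  0.    0.93 -1.66]
```

Run:
```python
from bench import *
import cv2
t=capture("top");s=capture("side")
cv2.imwrite("pics/top17c.png",cv2.resize(t[215:300,245:425],None,fx=4.4,fy=4.4,interpolation=cv2.INTER_CUBIC))
cv2.imwrite("pics/side17c.png",cv2.resize(s[200:340,220:340],None,fx=4.2,fy=4.2,interpolation=cv2.INTER_CUBIC))
```

```text
(no output)
```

View pics/top17c.png

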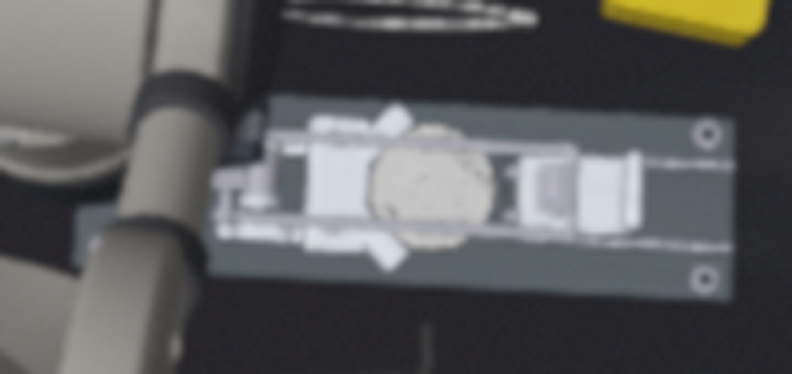

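View pics/side17c.png

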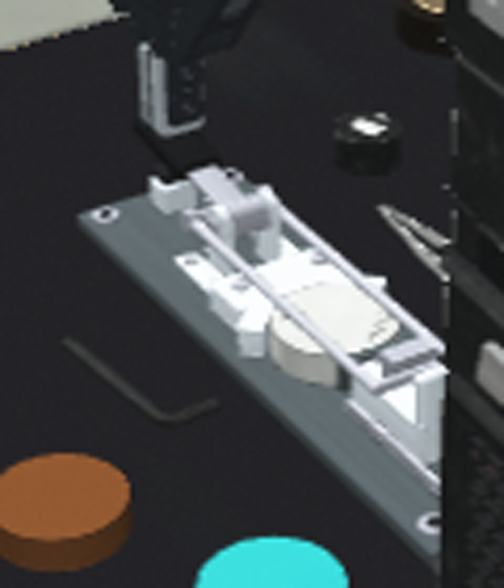

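Run:
```python
from bench import *
from h import *
c=calibration("top")
f=lambda u,v:(245+(u+.5)/4.4-.5,215+(v+.5)/4.4-.5)
print("tab outer",w2f(onz(c,f(641,190),.0465)),"initial",w2f(onz(c,f(729,195),.0465)))
print("bar",w2f(onz(c,f(571,190),.0285)),"block",[w2f(onz(c,f(u,188),.021))[0] for u in (368,494)], "body L", w2f(onz(c,f(518,190),.026)))
import cv2
w=calibration("wrist"); im=capture("wrist"); cv2.imwrite("pics/w17.png",im)
```

```text
tab outer [91.24377232 -0.58612593 46.5       ] initial [125.95200117  -0.78001444  46.5       ]
bar [65.75355523  0.81000059 28.5       ] block [np.float64(-15.707553121496552), np.float64(35.36921516885141)] body L [44.67188782  0.09432712 26.        ]
```

View pics/w17.png

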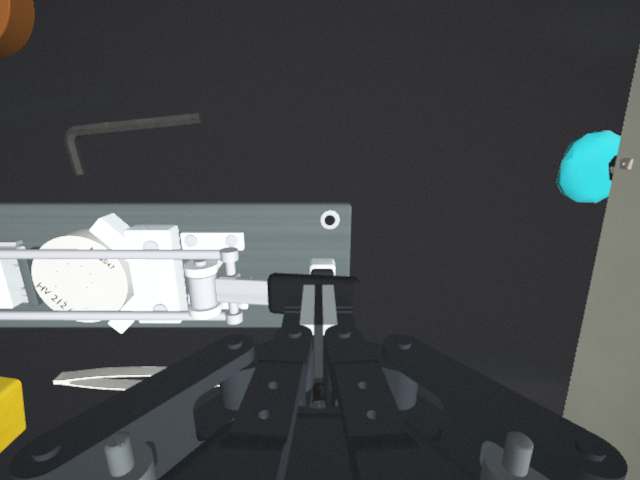

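Call:
move_arm(motion=[{"x": 0.0,"y": 0.0,"z": 0.002,"rx": 0.0,"ry": 0.0,"rz": 0.0,"jaw": 0.0},{"x": 0.0,"y": 0.0,"z": 0.002,"rx": 0.0,"ry": 0.0,"rz": 0.0,"jaw": 0.0},{"x": 0.0,"y": 0.0,"z": 0.002,"rx": 0.0,"ry": 0.0,"rz": 0.0,"jaw": 0.0},{"x": 0.0,"y": 0.0,"z": 0.002,"rx": 0.0,"ry": 0.0,"rz": 0.0,"jaw": 0.0},{"x": 0.0,"y": 0.0,"z": 0.001,"rx": 0.0,"ry": 0.0,"rz": 0.0,"jaw": 0.0},{"x": 0.0,"y": 0.0,"z": 0.0,"rx": 0.0,"ry": 0.0,"rz": 0.0,"jaw": 0.0},{"x": 0.0,"y": 0.0,"z": 0.0,"rx": 0.0,"ry": 0.0,"rz": 0.0,"jaw": 0.0},{"x": 0.0,"y": 0.0,"z": 0.0,"rx": 0.0,"ry": 0.0,"rz": 0.0,"jaw": 0.0}])

```text
clock: 20.52
tcp_pos: [0.5906, 0.0118, 0.0546]
tool_rot: [0.011, 1.0, 0.0, -0.0]
wrist_force: [0.5, -0.2, 0.4]
opening: 0.002
```

```bash
python3 goto.py
```

```text
t 20.52 tcp fix [-115.57    0.27   54.63] F fix [0.23 0.53 0.39] open 0.002
tool axes in fixture (cols): [[0.0, -1.0, -0.0], [-1.0, -0.0, -0.0], [0.0, 0.0, -1.0]] j [-0.11  0.67  1.56  0.    0.91 -1.66]
```

Call:
move_arm(motion=[{"x": 0.0,"y": 0.0,"z": 0.0005,"rx": 0.0,"ry": 0.0,"rz": 0.0,"jaw": 0.0},{"x": 0.0,"y": 0.0,"z": 0.0005,"rx": 0.0,"ry": 0.0,"rz": 0.0,"jaw": 0.0},{"x": 0.0,"y": 0.0,"z": 0.0005,"rx": 0.0,"ry": 0.0,"rz": 0.0,"jaw": 0.0},{"x": 0.0,"y": 0.0,"z": 0.0005,"rx": 0.0,"ry": 0.0,"rz": 0.0,"jaw": 0.0},{"x": 0.0,"y": 0.0,"z": 0.0005,"rx": 0.0,"ry": 0.0,"rz": 0.0,"jaw": 0.0},{"x": 0.0,"y": 0.0,"z": 0.0005,"rx": 0.0,"ry": 0.0,"rz": 0.0,"jaw": 0.0},{"x": 0.0,"y": 0.0,"z": 0.0,"rx": 0.0,"ry": 0.0,"rz": 0.0,"jaw": 0.0},{"x": 0.0,"y": 0.0,"z": 0.0,"rx": 0.0,"ry": 0.0,"rz": 0.0,"jaw": 0.0}])

```text
clock: 21.18
tcp_pos: [0.5907, 0.0119, 0.0541]
tool_rot: [0.011, 1.0, -0.0, 0.001]
wrist_force: [-6.8, 1.0, 18.1]
opening: 0.004
```

```bash
python3 goto.py
```

```text
t 21.18 tcp fix [-115.6     0.43   54.06] F fix [-0.87 -6.86 18.14] open 0.004
tool axes in fixture (cols): [[0.0, -1.0, 0.0], [-1.0, -0.0, 0.001], [-0.001, -0.0, -1.0]] j [-0.11  0.67  1.56 -0.    0.91 -1.66]
```

Call:
move_arm(motion=[{"x": 0.0,"y": 0.0,"z": -0.003,"rx": 0.0,"ry": 0.0,"rz": 0.0,"jaw": 0.0},{"x": 0.0,"y": 0.0,"z": -0.005,"rx": 0.0,"ry": 0.0,"rz": 0.0,"jaw": 0.0},{"x": 0.0,"y": 0.0,"z": -0.015,"rx": 0.0,"ry": 0.0,"rz": 0.0,"jaw": 0.0},{"x": 0.0,"y": 0.0,"z": -0.03,"rx": 0.0,"ry": 0.0,"rz": 0.0,"jaw": 0.0},{"x": 0.01,"y": 0.0,"z": -0.03,"rx": 0.0,"ry": 0.0,"rz": 0.0,"jaw": 0.0},{"x": 0.03,"y": 0.0,"z": -0.02,"rx": 0.0,"ry": 0.0,"rz": 0.0,"jaw": 0.0},{"x": 0.04,"y": 0.0,"z": 0.0,"rx": 0.0,"ry": 0.0,"rz": 0.0,"jaw": 0.0},{"x": 0.04,"y": 0.0,"z": 0.0,"rx": 0.0,"ry": 0.0,"rz": 0.0,"jaw": 0.0}])

```text
clock: 21.85
tcp_pos: [0.4702, 0.0145, 0.1558]
tool_rot: [0.011, 1.0, -0.0, 0.002]
wrist_force: [-0.4, 0.2, 1.2]
opening: -0.002
```

Call:
move_arm(motion=[{"x": 0.03,"y": 0.0,"z": 0.0,"rx": 0.0,"ry": 0.0,"rz": 0.0,"jaw": 0.0},{"x": 0.02,"y": 0.0,"z": 0.0,"rx": 0.0,"ry": 0.0,"rz": 0.0,"jaw": 0.0},{"x": 0.0,"y": 0.0,"z": 0.0,"rx": 0.0,"ry": 0.0,"rz": 0.0,"jaw": 0.0},{"x": 0.0,"y": 0.0,"z": 0.0,"rx": 0.0,"ry": 0.0,"rz": 0.0,"jaw": 0.0},{"x": 0.0,"y": 0.0,"z": 0.0,"rx": 0.0,"ry": 0.0,"rz": 0.0,"jaw": 0.0},{"x": 0.0,"y": 0.0,"z": 0.0,"rx": 0.0,"ry": 0.0,"rz": 0.0,"jaw": 0.0},{"x": 0.0,"y": 0.0,"z": 0.0,"rx": 0.0,"ry": 0.0,"rz": 0.0,"jaw": 0.0},{"x": 0.0,"y": 0.0,"z": 0.0,"rx": 0.0,"ry": 0.0,"rz": 0.0,"jaw": 0.0}])

```text
clock: 22.52
tcp_pos: [0.4212, 0.0156, 0.1545]
tool_rot: [0.011, 1.0, 0.0, -0.0]
wrist_force: [-0.7, 0.0, -0.4]
opening: -0.002
```

```bash
python3 goto.py
python3 - <<'E'
from bench import *
from h import *
t=capture("top");s=capture("side")
cv2.imwrite("pics/top18c.png",cv2.resize(t[215:300,245:425],None,fx=4.4,fy=4.4,interpolation=cv2.INTER_CUBIC))
cv2.imwrite("pics/side18c.png",cv2.resize(s[200:340,220:340],None,fx=4.2,fy=4.2,interpolation=cv2.INTER_CUBIC))
cv2.imwrite("pics/top18.png",t)
g=lambda p:(4.2*(p[0]-220+.5)-.5,4.2*(p[1]-200+.5)-.5)
sc=calibration("side")
for a in (0,.3): print(a,[np.round(g(proj(sc,f2w([-58-78*np.cos(a),y,32+78*np.sin(a)+z])))) for y in(-10,10) for z in (-4.5,4.5)])
E
```

```text
t 22.52 tcp fix [-115.53 -169.13  154.45] F fix [ 0.   -0.68 -0.42] open -0.002
tool axes in fixture (cols): [[-0.0, -1.0, -0.0], [-1.0, 0.0, -0.0], [0.0, 0.0, -1.0]] j [-0.15  0.27  1.93  0.    0.95 -1.69]
0 [array([131., 150.]), array([130., 131.]), array([173., 137.]), array([172., 119.])]
0.3 [array([133., 105.]), array([132.,  86.]), array([175.,  93.]), array([174.,  74.])]
```

View pics/top18c.png

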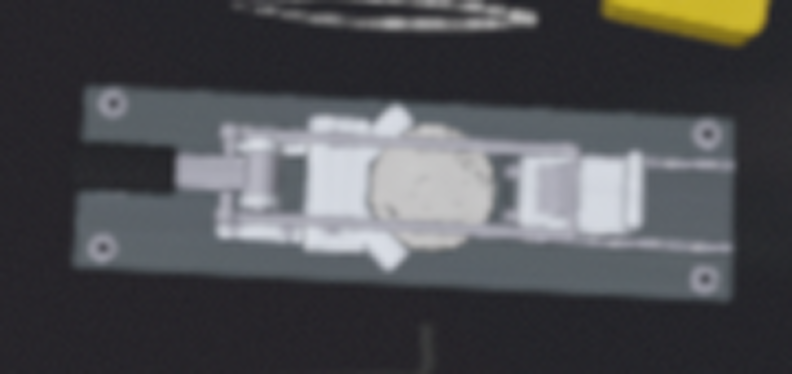

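View pics/side18c.png

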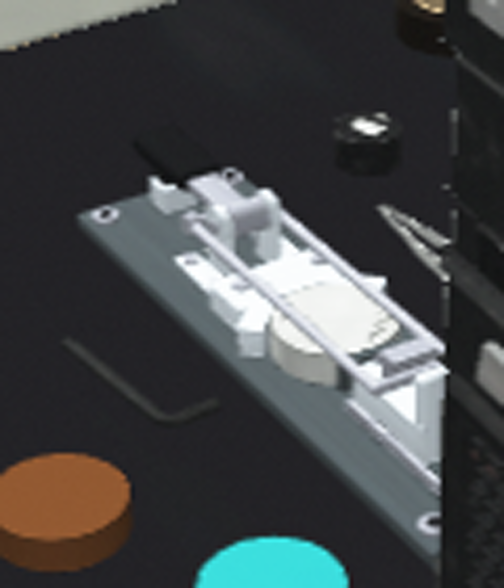

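View pics/top18.png

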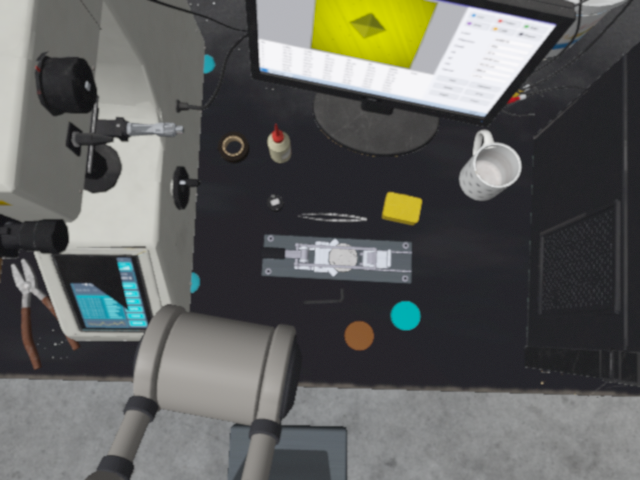

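```bash
python3 -c "
from bench import *
print(job_done())"
```

```text
the job is handed in; nothing more can be done
None
```

The steel block is clamped: the lever lies flat on its stop, the loop's end bar sits behind the jaw's hook, and the robot is touching nothing. I handed the job in at 22.5 s.

1. **Jaw:** I pushed it in small steps until the force rose from about 3 N of sliding friction to 10.0 N. That was the highest of the readings, which come only at the end of each move. The wrist view showed the block touching both V walls and the foot against the block.
2. **Loop:** I gripped the end bar, carried it over and pulled it out, feeling about 4.5 to 5 N. Then I let it drop behind the hook with the lever still up. The wrist and side views put the bar on the jaw at the expected height of 28.5 mm.
3. **Lever:** I pressed it down past dead centre. Feeling for the stop at the end briefly gave 18 N straight down, more than the 3 to 12 N the latch needs, because the lever was already on its stop.

**Last checks:** with the arm withdrawn, the side view matches the projection of the lever lying flat, not of the lever at 0.3 rad. The jaw was drawn in about 2.5 mm, and the wrist force is near zero. By eye, the other things on the bench are where they were.

**Disagreements:**
- My first estimate of where the jaw ended up, worked out from finger contact, was about 5 mm too far out (73 instead of 68.5 mm). The images corrected this before I hooked the bar.
- The latch's resistance on the way down never showed above about 2 N in the readings, less than the stated 3 to 12 N. The peak at dead centre fell between readings.

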